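# Mix the tracer stones into the aggregate sample

### The arm

A 6-joint arm with a two-finger parallel gripper is mounted at the origin on the work surface. World frame = base frame: x ahead of the robot, y to its left, z up, the work surface at z = 0. Lengths are in m, angles in rad, forces in N, time in s.
With the tool pointing down it reaches from about 0.3 to 0.85 m from the base axis. Payload 5.4 kg.
Tool frame: the origin (TCP) lies between the finger pads; the fingertips stand 19 mm ahead of it and the grasp point (between the pads) is the TCP; z points along the fingers, x is the direction in which the jaws open and shut, and the axes are right-handed (so a half turn about z gives the same grasp; the last joint's range is limited). The gripper opens to 85 mm and grips with 20 to 120 N. Pads are 22 mm wide; open, the fingers measure 114 mm over their backs; the gripper's body (76 mm by 85 mm) begins 54 mm behind the grasp point. The pads swing forward as they close: fully open they stand 13 mm farther back than shut.
Start: joints at [1.086, 0.158, 1.597, -0, 1.386, -0.21], TCP at [0.156, 0.553, 0.25] pointing down, gripper open.
Joint ranges: [-2.91, 2.91], [-0.94, 2.29], [0.18, 2.7], [-1.29, 4.43], [0.17, 2.64], [-3, 3]. Speed limits (rad/s): [2.57, 2.57, 3.14, 3.14, 3.14, 3.14].

### API

Orientations are given as a 3x3 rotation matrix whose columns are the frame's x, y, z axes.
In Python, from workcell import readout, eyes, r gives the robot as it stands.
- The arm moves only by the tool move_arm, never from a script. Its argument "moves" is one flat list of numbers, 7 for each row, row after row: the shift along the tool's x, y, z in cm, then the turn, a rotation vector about the tool's x, y, z in degrees, then the opening, from 0 (shut) to 1 (fully open). A call has 1 to 5 rows; each row shifts and turns the pose as measured when the row begins, along the tool's axes as they then stand; what a row does not reach is not made up. A row lasts 1/8 s, in which the tool goes at most 62.5 mm and 10.7 degrees, less where a joint would pass 70% of its speed; a pose out of reach is approached as far as the arm can. A call is refused whole if a number of a shift passes 6.25 or a number of a turn 10.7, either way. A call with a gripper value outside its range is refused whole. The fingers move at their own pace and stop on an object; "force" is the grip in N (left out, the last holds). Time passes only in rows, so rows that do not move let the fingers close. It gives the time, the measured TCP pose, the force and the opening at its end, in the units of the state.
- readout.state(): the state, without advancing time (a new reading comes with each control period).
- eyes.capture(name): name is "scene" or "top"; returns the picture (384x512x3 uint8, blue, green, red); there is no depth.
- eyes.camera_model(name): a dict with "fx", "fy", "cx", "cy" (pixels), "world_to_cam" (4x4, takes a point from world to camera coordinates). Camera axes: x right, y up, looking along -z (the intrinsics and any distortion apply to the point x, -y, -z); pixel columns grow to the right and rows downward; lengths in m; the calibration is good to about 2 mm. A picture is of the moment at which its call begins. camera_model takes no time and is no camera call.
- r.close_job(): hands the job in, once; it reports no verdict.
The state is a dict: "time_s": time; "joint_positions": joint angles; "qd": joint speeds; "effort": joint torques, N m; "ee_pos": TCP position; "ee_rot": TCP orientation; "wrist_force": force on the tool from outside, world axes, zero at the start; "moment": the same for the moment, N m; "grip_width": finger opening in m.
Only numpy, scipy, OpenCV 4.12 (cv2) and the standard library are available. Lean on these libraries where they do the work, as an engineer would, in place of code of your own. Each camera call takes 0.05 s, during which the arm holds its last target. There are 200 camera calls.

### The job

Pick up the stirrer from the bench, set it in the sloping stand and let go, then take it again by the end of its handle so that it can be held upright, and stir the stones round the pan with its paddle low among them, at least two full rounds, until the two orange stones, which start side by side, lie with a clear gap of at least half a stone's width between them. Then put the stirrer back in the stand as before and let go. Keep all stones in the pan and your fingers off them, and leave the white boxes, tape roll and mug where they are.

Things in the scene. Friction and masses are not known exactly. Their poses are not given: they have to be found in the camera images.
- stirrer: Straight stirrer, 200 mm long, 0.12-0.2 kg, starting flat on the bench, handle away from the robot (within 26 deg). From the paddle end: 0-50 mm two crossed steel blades 24 mm wide; 50-120 mm round shaft, 12 mm dia; 120-200 mm square blue handle, 24 x 24 mm. Origin: mid-length, on its axis (12 mm up when lying). x axis: along it, from paddle to handle
- stirrer_tip (a point): The centre of the stirrer's paddle end, 100 mm from the stirrer's origin along its -x
- stand: Fixed wooden sloping stand for the stirrer: base board 180 x 100 x 10 mm with a rail rising at 45 deg. Origin: centre of the underside; x axis level, towards its high side (away from the robot within 17 deg), z up. The rail is 18 mm wide (fingers can straddle it) and 120 mm long: the handle of a seated stirrer sticks out free past its upper end
- cradle: The stand's sloping seat. Origin: where the centre of the seated stirrer's paddle end lies, 65 mm from the stand's centre on its low side, 36 mm above the bench. x axis: up the slope, along the seated stirrer from paddle to handle; y level; z square off the slope. Rail surface at z = -12 mm. Lowest 60 mm: yellow side walls 32 mm apart, up to z = 12 mm; yellow end stop at x = 0
- pan: Fixed round open aluminium sample pan on a black rubber foot, holding seven stones. Outer diameter 166 mm at the rim, inside diameter 150 mm at the floor; floor 11 mm and rim 66 mm above the bench. Origin: centre of the underside, on the bench, z up. A small flat side lug marks its +y side
- orange1: Smooth rounded orange tracer stone; the two orange ones start side by side against the pan's wall, 28 mm across and 24 mm high, 30 g. Origin: its centre
- orange2: Smooth rounded orange tracer stone; the two orange ones start side by side against the pan's wall, 28 mm across and 24 mm high, 30 g. Origin: its centre
- grey1: Smooth rounded plain grey stone in the pan, 28 mm across and 24 mm high, 30 g. Origin: its centre
- grey2: Smooth rounded plain grey stone in the pan, 28 mm across and 24 mm high, 30 g. Origin: its centre
- grey3: Smooth rounded plain grey stone in the pan, 28 mm across and 24 mm high, 30 g. Origin: its centre
- grey4: Smooth rounded plain grey stone in the pan, 28 mm across and 24 mm high, 30 g. Origin: its centre
- grey5: Smooth rounded plain grey stone in the pan, 28 mm across and 24 mm high, 30 g. Origin: its centre
- device1: Bystander: white rounded sensor box, 150 x 110 x 42 mm, on the bench beyond the task's things; origin centre of its underside
- device2: Bystander: a second white sensor box of the same size, on the right; origin centre of its underside
- tape: Bystander: yellow roll of tape lying flat, 90 mm across, 25 mm high; origin centre of its underside
- mug: Bystander: blue mug, 80 mm across, 90 mm high, handle at its +y; origin centre of its underside

How it is judged:
On the way, in this order (a step that is already met when the one before it is completed fails the run):
1. the stirrer rests in the sloping stand, let go (distance between stirrer_tip and cradle below 0.022 m and angle between the x axis of stirrer and the x axis of cradle, either way round below 0.2 rad and x of stirrer in the frame of cradle above 0.08 m and contact force between the fingers and stirrer below 0.1 N), for 0.2 s.
2. the upright stirrer's paddle is among the stones on the pan's lug side (horizontal distance between stirrer_tip and pan below 0.07 m and z of stirrer_tip in the frame of pan below 0.032 m and angle between stirrer's own x axis and vertical below 0.5 rad and y of stirrer_tip in the frame of pan above 0.012 m).
3. it has been swept to the opposite side (horizontal distance between stirrer_tip and pan below 0.07 m and z of stirrer_tip in the frame of pan below 0.032 m and angle between stirrer's own x axis and vertical below 0.5 rad and y of stirrer_tip in the frame of pan below -0.012 m).
4. and back to the lug side (all of step 2).
5. and to the opposite side again (all of step 3).
At the end, for the whole second after the job is handed in: The stirrer lies in the sloping stand, paddle end within 22 mm of its seat, along the slope within 0.2 rad, handle up, released and at rest; the centres of the two orange stones are more than 40 mm apart, and all seven stones lie at rest in the pan (all of step 1 and linear speed of stirrer below 0.02 m/s and horizontal distance between orange1 and orange2 above 0.04 m and horizontal distance between each of orange1, orange2, grey1, grey2, grey3, grey4, grey5 and pan below 0.078 m and z of each of orange1, orange2, grey1, grey2, grey3, grey4, grey5 in the frame of pan below 0.06 m and linear speed of each of orange1, orange2, grey1, grey2, grey3, grey4, grey5 below 0.03 m/s); the robot touches nothing.
It fails at once if a bystander is moved by more than 20 mm (distance of any of device1, device2, tape, mug from where it was at the start of the episode above 0.02 m).
It fails at once if the fingers touch a stone (contact force between the fingers and orange1 above 0.3 N or contact force between the fingers and orange2 above 0.3 N or contact force between the fingers and grey1 above 0.3 N or contact force between the fingers and grey2 above 0.3 N or contact force between the fingers and grey3 above 0.3 N or contact force between the fingers and grey4 above 0.3 N or contact force between the fingers and grey5 above 0.3 N).
It also fails if it takes over 72 s, if anything falls off the work surface, if the arm or the gripper's body presses on something with over 40 N, if the wrist force passes 120 N, or if a joint passes its speed limit or range.

## Working session

There is one attempt and no reset: what is moved stays moved. The work goes in short steps, Python scripts to look and compute and a tool call to move; the robot and the scene stay as the last step left them, time stands still between calls to the robot, and variables do not carry over. Pictures are saved under pics/ and viewed, about 8 in all and at most 12, crops included, and the job is handed in when it is done.

Besides the shell and the picture viewer there is one more tool, called after "Call:" in YAML: its name, and indented under it one key for each argument. move_arm: Moves the arm, as the interface text tells. Its arguments: {"type":"object","properties":{"moves":{"type":"array","items":{"type":"number"}},"force":{"type":"number"}},"required":["moves"]}

```bash
ls; mkdir -p pics; python3 - <<'E'
from workcell import readout, eyes, r
import cv2,numpy as np
for n in("scene","top"):
    cv2.imwrite(f"pics/{n}0.png",eyes.capture(n))
    m=eyes.camera_model(n);print({k:(np.round(v,3).tolist() if not isinstance(v,str) else v) for k,v in m.items()})
s=readout.state();print(s)
E
```

```text
pics
{'fx': 431.152, 'fy': 431.152, 'cx': 253.654, 'cy': 190.075, 'world_to_cam': [[-0.676, 0.737, 0.011, 0.412], [-0.575, -0.537, 0.618, 0.28], [0.461, 0.412, 0.786, -1.421], [0.0, 0.0, 0.0, 1.0]]}
{'fx': 431.438, 'fy': 431.438, 'cx': 262.553, 'cy': 194.472, 'world_to_cam': [[0.101, -0.995, 0.006, -0.061], [0.973, 0.1, 0.206, -0.571], [-0.205, -0.015, 0.979, -1.098], [0.0, 0.0, 0.0, 1.0]]}
{'time_s': 0.1, 'joint_positions': array([ 1.08587700e+00,  1.58980836e-01,  1.59809630e+00,  5.46746357e-05,
        1.38624284e+00, -2.10118180e-01]), 'qd': array([ 0.00029627, -0.00151086, -0.00230092, -0.00121005,  0.00303718,
        0.00062382]), 'effort': array([-2.87880966e-04, -3.96988320e+01, -3.32339072e+01, -1.73934150e-04,
        4.17827396e-03,  1.43110969e-05]), 'ee_pos': array([0.15580044, 0.55295762, 0.24942328]), 'ee_rot': array([[ 2.71364538e-01,  9.62476265e-01, -8.52719835e-04],
       [ 9.62475180e-01, -2.71365564e-01, -1.50313275e-03],
       [-1.67812840e-03, -4.12824752e-04, -9.99998507e-01]]), 'wrist_force': array([-0.03987159,  0.04826601, -0.12016817]), 'moment': array([0.00111277, 0.00234849, 0.00017986]), 'grip_width': 0.08538323350310358}
```

View pics/top0.png

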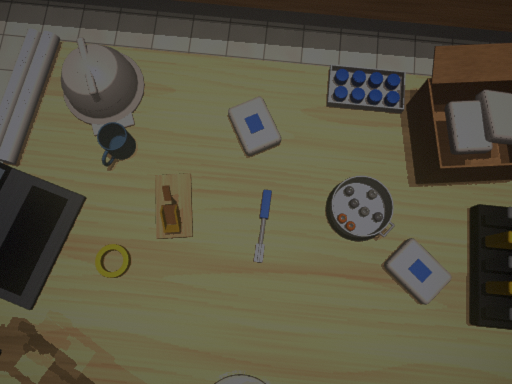

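View pics/scene0.png

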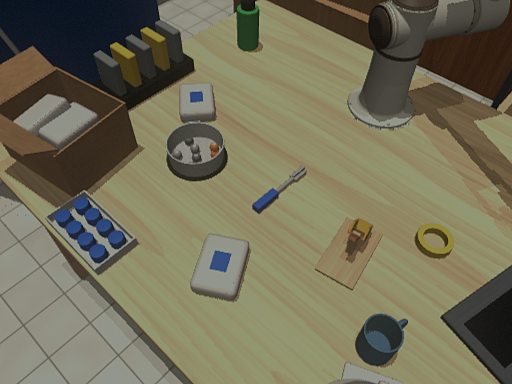

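Top view: the stirrer runs from paddle (259,262) to handle (267,192). The stand is near (174,205), the pan near (359,208) with its lug near (386,231). I'll enlarge these.

```bash
cat > h.py <<'E'
import numpy as np,cv2
from workcell import readout,eyes,r
def ray(n,uv,z):
    m=eyes.camera_model(n);T=np.array(m["world_to_cam"]);R=T[:3,:3];c=-R.T@T[:3,3]
    d=R.T@np.array([(uv[0]-m["cx"])/m["fx"],-(uv[1]-m["cy"])/m["fy"],-1])
    return c+d*(z-c[2])/d[2]
def proj(n,p):
    m=eyes.camera_model(n);T=np.array(m["world_to_cam"]);q=T[:3,:3]@np.array(p)+T[:3,3]
    return np.array([m["cx"]+m["fx"]*q[0]/-q[2],m["cy"]-m["fy"]*q[1]/-q[2]])
E
python3 - <<'E'
import cv2,numpy as np
a=cv2.imread("pics/top0.png");s=cv2.imread("pics/scene0.png")
def c(i,x,y,w,h,k): return cv2.convertScaleAbs(cv2.resize(i[y:y+h,x:x+w],None,fx=k,fy=k,interpolation=cv2.INTER_CUBIC),alpha=1.6)
A=np.hstack([c(a,145,165,66,80,5),c(a,319,170,80,80,5)])
B=np.hstack([c(a,240,180,44,36*2+16,4),c(s,310,210,80,88,4)])
B=cv2.copyMakeBorder(B,0,0,0,max(0,A.shape[1]-B.shape[1]),0)[:,:A.shape[1]]
cv2.imwrite("pics/c1.png",A);cv2.imwrite("pics/c2.png",B);print(A.shape,B.shape)
cv2.imwrite("pics/c3.png",cv2.resize(np.vstack([A,B]),None,fx=.79,fy=.79))
E
```

```text
(400, 730, 3) (352, 730, 3)
```

View pics/c3.png

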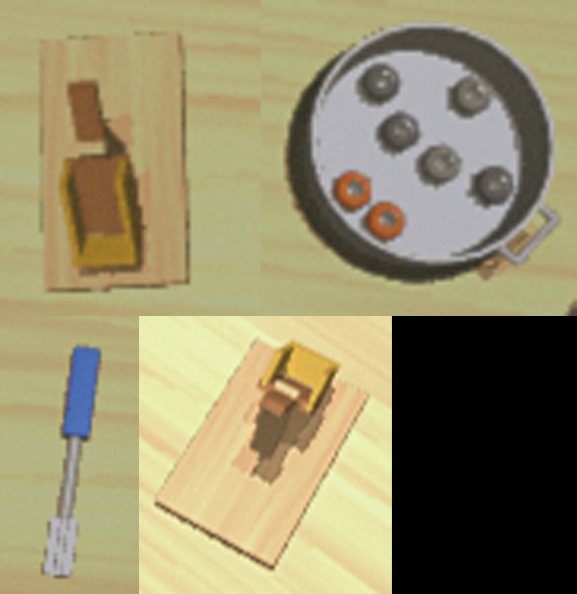

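```bash
cat > m.py <<'E'
from h import *
from scipy.optimize import least_squares
P=lambda x,y:((x)/3.95+145,y/3.95+165)
Q=lambda x,y:((x-260.7)/3.95+319,y/3.95+170)
S=lambda x,y:(x/3.16+240,(y-316)/3.16+180)
he=ray("top",S(87,347),.018);pe=ray("top",S(58.5,575),.012);print("stirrer",he,pe,np.linalg.norm(he-pe))
d=(he-pe)[:2];print("yaw deg",np.degrees(np.arctan2(d[1],d[0])))
C=np.array([ray("top",P(*c),.01)[:2] for c in[(40,40),(183,33),(189,283),(48,291)]])
print(C,C.mean(0));e=(C[0]+C[1]-C[2]-C[3])/2;print("stand len",np.linalg.norm(e),"yaw",np.degrees(np.arctan2(e[1],e[0])))
rim=[ray("top",Q(*c),.066)[:2] for c in[(418,24),(552,150),(492,57),(340,63),(511,240)]]
f=least_squares(lambda q:np.linalg.norm(np.array(rim)-q,axis=1)-.083,np.mean(rim,0));print("pan",f.x,f.fun)
lug=ray("top",Q(537,233),.055)[:2]-f.x;print("lug",lug,np.degrees(np.arctan2(lug[1],lug[0])))
for n,c in dict(o1=(352,189),o2=(386,221),g1=(379,83),g2=(470,96),g3=(398,132),g4=(438,164),g5=(492,186)).items():
    w=ray("top",Q(*c),.028)[:2]-f.x;print(n,np.round(w,3),np.linalg.norm(w).round(3))
E
python3 m.py
```

```text
stirrer [ 0.59769747 -0.01416185  0.018     ] [ 0.39757222 -0.00957143  0.012     ] 0.20026778491718944
yaw deg -1.3140044658312766
[[0.60924713 0.30558572]
 [0.62483199 0.20477544]
 [0.44772314 0.17651733]
 [0.43230385 0.27284819]] [0.52852653 0.23993167]
stand len 0.17963391696373324 yaw 9.774889099894933
pan [ 0.5641793 -0.2654838] [ 0.00333913  0.00177345 -0.00363147 -0.00192062 -0.00128774]
lug [-0.04768006 -0.07982   ] -120.85176250297476
o1 [-0.026  0.041] 0.049
o2 [-0.046  0.016] 0.049
g1 [0.051 0.027] 0.058
g2 [ 0.048 -0.037] 0.061
g3 [0.017 0.012] 0.021
g4 [-0.002 -0.017] 0.017
g5 [-0.014 -0.055] 0.057
```

```bash
cat >> h.py <<'E'
from scipy.spatial.transform import Rotation as Ro
def toolR(yaw,tilt,roll=0):
    "tool y forward along yaw (deg), tilted forward by tilt; tilt 0 = pointing down"
    B=np.array([[0,1,0],[1,0,0],[0,0,-1.]])
    return Ro.from_euler('z',yaw,degrees=True).as_matrix()@B@Ro.from_euler('x',-tilt,degrees=True).as_matrix()
def plan(wps,step=.055,ang=9.5):
    "wps: (pos,R,grip[,minrows]) from the present pose; prints groups of 5 rows"
    s=readout.state();p=s["ee_pos"];R=np.array(s["ee_rot"]);rows=[]
    for w in wps:
        q,T,g=w[:3];q=np.array(q,float);rv=Ro.from_matrix(R.T@T).as_rotvec()
        n=int(max(np.ceil(np.linalg.norm(q-p)/step),np.ceil(np.degrees(np.linalg.norm(rv))/ang),w[3] if len(w)>3 else 1))
        p0,R0=p,R
        for i in range(n):
            a=R.T@((p0+(q-p0)*(i+1)/n)-p)*100;b=np.degrees(rv/n)
            a=np.round(a,1);b=np.round(b,1);rows.append([*a,*b,g])
            p=p+R@a/100;R=R@Ro.from_rotvec(b,degrees=True).as_matrix()
    for i in range(0,len(rows),5): print("["+", ".join(f"{x+0:g}" for r_ in rows[i:i+5] for x in r_)+"]")
E
python3 - <<'E'
from h import *
R=toolR(-1.3,0)
plan([([.45,.15,.21],R,.7),([.5575,-.0133,.12],R,.7),([.5575,-.0133,.06],R,.7,2),([.5575,-.0133,.022],R,.7,2)])
E
```

```text
[-3.1, 3.9, 0.4, 0, 0, -1.4, 0.7, -3.2, 3.9, 0.4, 0, 0, -1.4, 0.7, -3.2, 3.7, 0.4, 0, 0, -1.4, 0.7, -3.4, 3.7, 0.4, 0, 0, -1.4, 0.7, -3.4, 3.6, 0.4, 0, 0, -1.4, 0.7]
[-3.6, 3.6, 0.4, 0, 0, -1.4, 0.7, -3.6, 3.4, 0.4, 0, 0, -1.4, 0.7, -3.7, 3.3, 0.4, 0, 0, -1.4, 0.7, -3.8, 3.3, 0.4, 0, 0, -1.4, 0.7, -3.8, 3.2, 0.4, 0, 0, -1.4, 0.7]
[-4, 2.8, 2.2, 0, 0, -0.1, 0.7, -4, 2.8, 2.3, 0, 0, -0.1, 0.7, -4, 2.8, 2.2, 0, 0, -0.1, 0.7, -4, 2.8, 2.3, 0, 0, -0.1, 0.7, 0, 0, 3, 0, 0, 0, 0.7]
[0, 0, 3, 0, 0, 0, 0.7, 0, 0, 1.9, 0, 0, 0, 0.7, 0, 0, 1.9, 0, 0, 0, 0.7]
```

Call:
move_arm:
  moves: [-3.1,3.9,0.4,0,0,-1.4,0.7,-3.2,3.9,0.4,0,0,-1.4,0.7,-3.2,3.7,0.4,0,0,-1.4,0.7,-3.4,3.7,0.4,0,0,-1.4,0.7,-3.4,3.6,0.4,0,0,-1.4,0.7]

```text
time_s: 0.72
ee_pos: [0.3045, 0.3479, 0.227]
ee_rot: [[0.141, 0.99, -0.002], [0.99, -0.141, -0.003], [-0.003, -0.002, -1.0]]
wrist_force: [0.9, 0.0, 0.9]
grip_width: 0.0598
```

Call:
move_arm:
  moves: [-3.6,3.6,0.4,0,0,-1.4,0.7,-3.6,3.4,0.4,0,0,-1.4,0.7,-3.7,3.3,0.4,0,0,-1.4,0.7,-3.8,3.3,0.4,0,0,-1.4,0.7,-3.8,3.2,0.4,0,0,-1.4,0.7]

```text
time_s: 1.35
ee_pos: [0.4575, 0.1406, 0.2052]
ee_rot: [[0.016, 1.0, -0.004], [1.0, -0.016, -0.003], [-0.003, -0.004, -1.0]]
wrist_force: [-0.4, 0.6, -0.3]
grip_width: 0.0596
```

Call:
move_arm:
  moves: [-4,2.8,2.2,0,0,-0.1,0.7,-4,2.8,2.3,0,0,-0.1,0.7,-4,2.8,2.2,0,0,-0.1,0.7,-4,2.8,2.3,0,0,-0.1,0.7]

```text
time_s: 1.85
ee_pos: [0.5711, -0.0271, 0.1137]
ee_rot: [[0.009, 1.0, -0.0], [1.0, -0.009, -0.002], [-0.002, -0.0, -1.0]]
wrist_force: [0.9, -0.1, -0.1]
grip_width: 0.0599
```

```bash
python3 - <<'E'
from h import *
print(readout.state())
R=toolR(-1.3,0)
plan([([.5575,-.0133,.06],R,.7,2),([.5575,-.0133,.022],R,.7,2)])
E
```

```text
{'time_s': 1.85, 'joint_positions': array([-0.25760678,  0.29317901,  1.72412384, -0.00251872,  1.12393358,
       -1.81808701]), 'qd': array([-0.50452346,  0.80494055, -0.55703203,  0.00208553, -0.25857807,
       -0.51375464]), 'effort': array([  1.50169026, -44.76826072, -26.71369851,  -0.14059526,
         0.3849037 ,   0.52417148]), 'ee_pos': array([ 0.57106643, -0.02713481,  0.11367288]), 'ee_rot': array([[ 9.22767165e-03,  9.99957397e-01, -2.33017008e-04],
       [ 9.99954803e-01, -9.22818076e-03, -2.28751411e-03],
       [-2.28956698e-03, -2.11898048e-04, -9.99997356e-01]]), 'wrist_force': array([ 0.88969304, -0.06789676, -0.0752889 ]), 'moment': array([0.01818404, 0.0064966 , 0.02347481]), 'grip_width': 0.05987643278592649}
[0.7, -0.7, 2.7, 0, 0.1, 0.4, 0.7, 0.7, -0.7, 2.7, 0, 0.1, 0.4, 0.7, 0, 0, 1.9, 0, 0, 0, 0.7, 0, 0, 1.9, 0, 0, 0, 0.7]
```

Call:
move_arm:
  moves: [0.7,-0.7,2.7,0,0.1,0.4,0.7,0.7,-0.7,2.7,0,0.1,0.4,0.7,0,0,0,0,0,0,0.7]

```text
time_s: 2.22
ee_pos: [0.5564, -0.0163, 0.055]
ee_rot: [[0.029, 1.0, -0.005], [1.0, -0.029, 0.002], [0.002, -0.005, -1.0]]
wrist_force: [-0.4, -0.0, -0.5]
grip_width: 0.0595
```

```bash
python3 - <<'E'
from h import *
print(readout.state()["ee_pos"])
R=toolR(-1.3,0)
plan([([.5575,-.0133,.022],R,.7,3)])
E
```

```text
[ 0.55644221 -0.01633738  0.05496908]
[0.1, 0, 1.1, -0.1, 0, -0.1, 0.7, 0.1, 0.1, 1.1, -0.1, 0, -0.1, 0.7, 0.1, 0, 1.1, -0.1, 0, -0.1, 0.7]
```

Call:
move_arm:
  moves: [0.1,0,1.2,-0.1,0,-0.1,0.7,0.1,0.1,1.1,-0.1,0,-0.1,0.7,0.1,0,0.9,-0.1,0,-0.1,0.7,0,0,0,0,0,0,0.7]

```text
time_s: 2.72
ee_pos: [0.5599, -0.0135, 0.0236]
ee_rot: [[0.023, 1.0, 0.005], [1.0, -0.023, 0.001], [0.001, 0.005, -1.0]]
wrist_force: [-0.5, -0.0, 0.0]
grip_width: 0.0599
```

Call:
move_arm:
  moves: [0,0,0,0,0,0,0,0,0,0,0,0,0,0,0,0,0,0,0,0,0,0,0,0,0,0,0,0]
  force: 70

```text
time_s: 3.22
ee_pos: [0.5611, -0.0137, 0.0249]
ee_rot: [[0.023, 1.0, 0.008], [1.0, -0.023, 0.0], [0.0, 0.008, -1.0]]
wrist_force: [0.2, 0.4, -1.9]
grip_width: 0.0226
```

```bash
cat > stand.py <<'E'
from h import *
so=np.array([.5285,.2399,0]);sy=9.8
c,s=np.cos(np.radians(sy)),np.sin(np.radians(sy))
h=np.array([c,s,0]);Z=np.array([0,0,1])
co=so-.065*h+.036*Z
cx=(h+Z)/2**.5;cz=(Z-h)/2**.5
E
python3 - <<'E'
from stand import *
st=readout.state();p=st["ee_pos"];R=np.array(st["ee_rot"]);print(p,st["grip_width"])
# stirrer in tool: along tool y, tip at
L=p[0]-.3976;off=p[2]-.012;print(L,off)
T=toolR(sy,45)
def tcp(dx,dz): return co+cx*(L+dx)+cz*(off+dz)
print(tcp(0,0),T)
plan([([.55,.0,.2],toolR(0,0),0),(tcp(.01,.08),T,0),(tcp(.006,.03),T,0,2)])
E
```

```text
[ 0.56108673 -0.01372134  0.02494418] 0.0225713934348427
0.16348672782893464 0.012944180826222479
[0.56934482 0.24695513 0.16075549] [[-0.1702095   0.69678861  0.69678861]
 [ 0.9854079   0.12035629  0.12035629]
 [ 0.          0.70710678 -0.70710678]]
[0.3, -0.3, -4.4, 0.1, 0, -0.3, 0, 0.4, -0.2, -4.4, 0.1, 0, -0.3, 0, 0.3, -0.3, -4.3, 0.1, 0, -0.3, 0, 0.4, -0.2, -4.4, 0.1, 0, -0.3, 0, 4.8, -0.6, -0.5, -9, 0.8, -1.9, 0]
[4.7, -0.4, -0.5, -9, 0.8, -1.9, 0, 4.8, -0.1, -0.5, -9, 0.8, -1.9, 0, 4.9, 0.1, -0.4, -9, 0.8, -1.9, 0, 4.8, 0.3, -0.3, -9, 0.8, -1.9, 0, 0, -0.2, 2.5, 0.1, -0.1, 0, 0]
[-0.1, -0.2, 2.5, 0.1, -0.1, 0, 0]
```

Call:
move_arm:
  moves: [0.3,-0.3,-4.4,0.1,0,-0.3,0,0.4,-0.2,-4.4,0.1,0,-0.3,0,0.3,-0.3,-4.3,0.1,0,-0.3,0,0.4,-0.2,-4.4,0.1,0,-0.3,0]

```text
time_s: 3.72
ee_pos: [0.5461, 0.0012, 0.1985]
ee_rot: [[0.002, 1.0, -0.012], [1.0, -0.002, 0.003], [0.003, -0.012, -1.0]]
wrist_force: [0.8, -0.2, -1.9]
grip_width: 0.0224
```

Call:
move_arm:
  moves: [4.8,-0.6,-0.5,-9,0.8,-1.9,0,4.7,-0.4,-0.5,-9,0.8,-1.9,0,4.8,-0.1,-0.5,-9,0.8,-1.9,0,4.9,0.1,-0.4,-9,0.8,-1.9,0,4.8,0.3,-0.3,-9,0.8,-1.9,0]

```text
time_s: 4.35
ee_pos: [0.5195, 0.2427, 0.2316]
ee_rot: [[-0.173, 0.678, 0.715], [0.985, 0.117, 0.127], [0.003, 0.726, -0.688]]
wrist_force: [1.3, -1.4, -2.1]
grip_width: 0.0225
```

Call:
move_arm:
  moves: [0,0,0,0,0,0,0,0,0,0,0,0,0,0]

```text
time_s: 4.6
ee_pos: [0.5153, 0.2452, 0.2281]
ee_rot: [[-0.179, 0.681, 0.71], [0.984, 0.122, 0.13], [0.002, 0.722, -0.692]]
wrist_force: [0.9, -0.0, -2.1]
grip_width: 0.0224
```

```bash
python3 - <<'E'
from stand import *
st=readout.state();print(st["ee_pos"],st["ee_rot"],st["joint_positions"].round(2),st["grip_width"])
L,off=.1635,.0129
T=toolR(sy,45)
def tcp(dx,dz): return co+cx*(L+dx)+cz*(off+dz)
plan([(tcp(.006,.035),T,0,3)])
a=eyes.capture("top");s=eyes.capture("scene")
def c(i,x,y,w,h,k): return cv2.convertScaleAbs(cv2.resize(i[y:y+h,x:x+w],None,fx=k,fy=k,interpolation=cv2.INTER_CUBIC),alpha=1.6)
cv2.imwrite("pics/d1.png",np.hstack([c(a,130,140,100,130,4),c(s,290,170,100,130,4)]))
E
```

```text
[0.51526756 0.245203   0.22812765] [[-0.17879881  0.68091365  0.7102025 ]
 [ 0.98388361  0.12226863  0.13047383]
 [ 0.00200593  0.72208517 -0.69180126]] [ 0.26 -0.28  2.24 -0.16  0.38 -1.37] 0.02235912622764134
[-0.3, -0.2, 1.7, 0.4, -0.1, 0.1, 0, -0.2, -0.1, 1.7, 0.4, -0.1, 0.1, 0, -0.3, -0.1, 1.6, 0.4, -0.1, 0.1, 0]
```

View pics/d1.png

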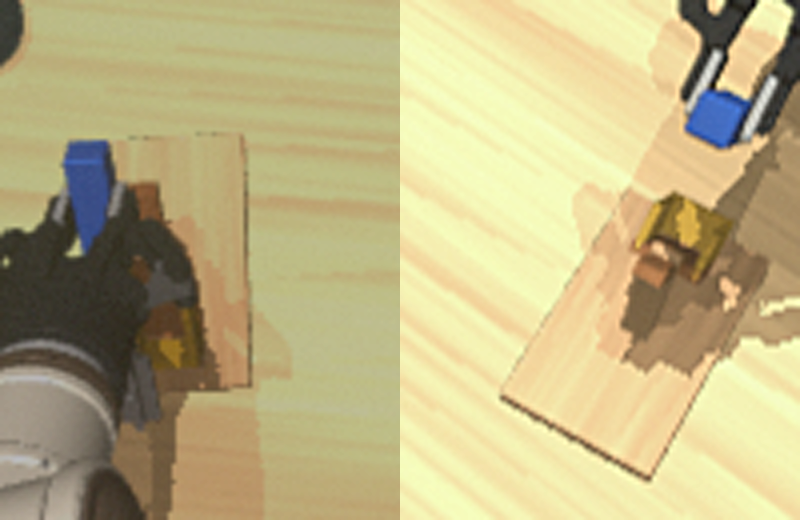

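The blue handle end is at about (152,176) in the top view, held above and slightly left of the rail. I'll check the projections against the model.

```bash
python3 - <<'E'
from stand import *
C=lambda x,y,z: co+cx*x+cz*z+y*np.array([-s,c,0])
print("rail end",proj("top",C(.12,0,-.012)),"seen",(83/3.95+145,82/3.95+165))
print("wall tops low", [proj("top",C(0,y,.012)).round(1) for y in(.016,-.016)],"hi",[proj("top",C(.06,y,.012)).round(1) for y in(.016,-.016)])
print("seen hi",(64/3.95+145,158/3.95+165),(127/3.95+145,156/3.95+165),"lo",(79/3.95+145,235/3.95+165),(138/3.95+145,236/3.95+165))
st=readout.state();p=st["ee_pos"];R=np.array(st["ee_rot"])
print("handle end",proj("top",p+R@[0,.0365,.0129-.012]), "seen top edge centre ~",(88/4+130,150/4+140))
print("upper edge far", proj("top",p+R@[0,.0365,.0129-.012]),proj("top",p+R@[0,.0365,.0129+.012]))
E
```

```text
rail end [166.04870445 187.39487633] seen (166.0126582278481, 185.7594936708861)
wall tops low [array([166.4, 230.6]), array([178.4, 229.8])] hi [array([162.5, 212.3]), array([174.9, 211.5])]
seen hi (161.20253164556962, 205.0) (177.15189873417722, 204.49367088607596) lo (165.0, 224.49367088607596) (179.9367088607595, 224.74683544303798)
handle end [149.7234053  179.72598542] seen top edge centre ~ (152.0, 177.5)
upper edge far [149.7234053  179.72598542] [151.34962008 174.10668463]
```

```bash
python3 - <<'E'
from stand import *
L,off=.1635,.0129
T=toolR(sy,45)
def tcp(dx,dz): return co+cx*(L+dx)+cz*(off+dz)
plan([(tcp(.02,.035),T,0,3),(tcp(.02,.003),T,0,4)])
E
```

```text
[-0.2, 0.3, 1.7, 0.4, -0.1, 0.1, 0, -0.3, 0.3, 1.7, 0.4, -0.1, 0.1, 0, -0.2, 0.3, 1.6, 0.4, -0.1, 0.1, 0, 0, 0, 0.8, 0, 0, 0, 0, 0, 0, 0.8, 0, 0, 0, 0]
[0, 0, 0.8, 0, 0, 0, 0, 0, 0, 0.8, 0, 0, 0, 0]
```

Call:
move_arm:
  moves: [-0.2,0.3,1.7,0.4,-0.1,0.1,0,-0.3,0.3,1.7,0.4,-0.1,0.1,0,-0.2,0.3,1.6,0.4,-0.1,0.1,0,0,0,0.8,0,0,0,0,0,0,0.6,0,0,0,0]

```text
time_s: 5.32
ee_pos: [0.575, 0.2407, 0.1915]
ee_rot: [[-0.159, 0.697, 0.699], [0.987, 0.11, 0.114], [0.002, 0.708, -0.706]]
wrist_force: [-0.1, -0.5, -1.6]
grip_width: 0.0227
```

Call:
move_arm:
  moves: [0,0,0.4,0,0,0,0,0,0,0.4,0,0,0,0,0,0,0,0,0,0,0]

```text
time_s: 5.7
ee_pos: [0.5807, 0.2415, 0.1859]
ee_rot: [[-0.158, 0.697, 0.699], [0.987, 0.11, 0.113], [0.002, 0.708, -0.706]]
wrist_force: [-2.5, -0.2, 0.6]
grip_width: 0.0226
```

```bash
cat > q.py <<'E'
from stand import *
st=readout.state();d=st["ee_pos"]-co
print("tcp in cradle",(d@cx).round(4),(d@np.array([-s,c,0])).round(4),(d@cz).round(4),st["wrist_force"].round(1),np.array(st["ee_rot"]).round(3).tolist())
E
python3 q.py
```

```text
tcp in cradle 0.1885 -0.0073 0.0234 [-2.5 -0.2  0.6] [[-0.158, 0.697, 0.699], [0.987, 0.11, 0.113], [0.002, 0.708, -0.706]]
```

Call:
move_arm:
  moves: [0.4,0,-0.6,0,0,0.4,0,0.4,0,0,0,0,0.4,0,0,0,0,0,0,0,0]

```text
time_s: 6.08
ee_pos: [0.5745, 0.2495, 0.1912]
ee_rot: [[-0.148, 0.699, 0.7], [0.989, 0.095, 0.114], [0.013, 0.709, -0.705]]
wrist_force: [-0.3, 0.6, -1.3]
grip_width: 0.0226
```

Call:
move_arm:
  moves: [0,0,0.3,0,0,0,0,0,0,0.3,0,0,0,0,0,0,0.3,0,0,0,0,0,0,0,0,0,0,0]

```text
time_s: 6.58
ee_pos: [0.5811, 0.2506, 0.1845]
ee_rot: [[-0.148, 0.699, 0.7], [0.989, 0.096, 0.114], [0.013, 0.709, -0.705]]
wrist_force: [-0.2, 0.4, -1.7]
grip_width: 0.0222
```

```bash
python3 q.py; python3 - <<'E'
from h import *
a=eyes.capture("top");s=eyes.capture("scene")
def c(i,x,y,w,h,k): return cv2.convertScaleAbs(cv2.resize(i[y:y+h,x:x+w],None,fx=k,fy=k,interpolation=cv2.INTER_CUBIC),alpha=1.6)
cv2.imwrite("pics/d2.png",np.hstack([c(a,145,160,60,100,6),c(s,310,190,70,100,6)]))
E
```

```text
tcp in cradle 0.1889 0.0016 0.0211 [-0.2  0.4 -1.7] [[-0.148, 0.699, 0.7], [0.989, 0.096, 0.114], [0.013, 0.709, -0.705]]
```

View pics/d2.png

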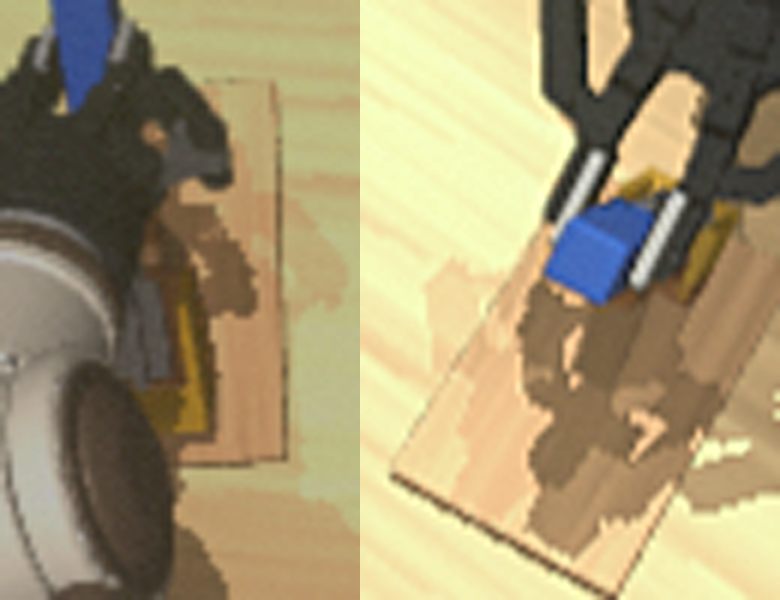

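Call:
move_arm:
  moves: [-0.1,0,0.1,0,0,-1.3,0,0,0,0.3,0,0,0,0,0,0,0,0,0,0,0]

```text
time_s: 7.05
ee_pos: [0.5843, 0.25, 0.1818]
ee_rot: [[-0.165, 0.694, 0.7], [0.986, 0.12, 0.114], [-0.004, 0.71, -0.705]]
wrist_force: [0.1, -0.6, -1.4]
grip_width: 0.0225
```

Call:
move_arm:
  moves: [0,0,0.3,0,0,0,0,0,0,0.3,0,0,0,0,0,0,0,0,0,0,0]

```text
time_s: 7.42
ee_pos: [0.5886, 0.2509, 0.1777]
ee_rot: [[-0.165, 0.695, 0.7], [0.986, 0.12, 0.114], [-0.004, 0.709, -0.705]]
wrist_force: [-3.7, -0.6, 1.8]
grip_width: 0.0227
```

```bash
python3 q.py
```

```text
tcp in cradle 0.1893 0.0006 0.011 [-3.7 -0.6  1.8] [[-0.165, 0.695, 0.7], [0.986, 0.12, 0.114], [-0.004, 0.709, -0.705]]
```

Call:
move_arm:
  moves: [0,-0.6,-0.1,0,0,0,0,0,-0.6,0,0,0,0,0,0,-0.6,0,0,0,0,0]

```text
time_s: 7.8
ee_pos: [0.575, 0.2485, 0.1651]
ee_rot: [[-0.165, 0.694, 0.701], [0.986, 0.119, 0.115], [-0.004, 0.71, -0.704]]
wrist_force: [-0.4, 0.1, -2.1]
grip_width: 0.0223
```

Call:
move_arm:
  moves: [0,-0.3,0,0,0,0,0,0,0,0,0,0,0,0]

```text
time_s: 8.05
ee_pos: [0.5718, 0.248, 0.1616]
ee_rot: [[-0.166, 0.695, 0.7], [0.986, 0.12, 0.114], [-0.004, 0.709, -0.705]]
wrist_force: [-1.1, -0.7, -1.9]
grip_width: 0.0229
```

```bash
python3 q.py
```

```text
tcp in cradle 0.1659 0.0006 0.0117 [-1.1 -0.7 -1.9] [[-0.166, 0.695, 0.7], [0.986, 0.12, 0.114], [-0.004, 0.709, -0.705]]
```

Call:
move_arm:
  moves: [0,0,0,0,0,0,0.7,0,0,0,0,0,0,0.7,0,0,0,0,0,0,0.7,0,0,-3,0,0,0,0.7,0,0,-5,0,0,0,0.7]

```text
time_s: 8.68
ee_pos: [0.5164, 0.2385, 0.2185]
ee_rot: [[-0.165, 0.696, 0.699], [0.986, 0.119, 0.114], [-0.004, 0.708, -0.706]]
wrist_force: [-0.1, 1.0, 1.2]
grip_width: 0.0599
```

```bash
python3 - <<'E'
from stand import *
print(readout.state()["ee_pos"])
T=toolR(sy,-15);g=co+cx*.178; a=-T[:,2]
print(g)
plan([(g+a*.10,T,.7),(g+a*.04,T,.7,2)])
E
```

```text
[0.51639096 0.23845673 0.21849046]
[0.58847686 0.2502598  0.16186501]
[0, 1.4, 0.6, 8.6, 0, 0, 0.7, 0, 1.5, 0.4, 8.6, 0, 0, 0.7, 0, 1.5, 0.1, 8.6, 0, 0, 0.7, 0, 1.5, 0, 8.6, 0, 0, 0.7, 0, 1.5, -0.3, 8.6, 0, 0, 0.7]
[0, 1.4, -0.6, 8.6, 0, 0, 0.7, 0, 1.4, -0.7, 8.6, 0, 0, 0.7, 0, 0, 3, 0, 0.1, -0.2, 0.7, 0, 0, 3, 0, 0.1, -0.2, 0.7]
```

Call:
move_arm:
  moves: [0,1.4,0.2,8.6,0,0,0.7,0,1.5,0,8.6,0,0,0.7,0,1.5,0,8.6,0,0,0.7,0,1.5,0,8.6,0,0,0.7,0,1.5,-0.3,8.6,0,0,0.7]

```text
time_s: 9.3
ee_pos: [0.5746, 0.2498, 0.2573]
ee_rot: [[-0.169, 0.985, 0.021], [0.986, 0.169, 0.001], [-0.003, 0.021, -1.0]]
wrist_force: [0.3, -0.6, 0.1]
grip_width: 0.0596
```

Call:
move_arm:
  moves: [0,1.4,-0.6,8.6,0,0,0.7,0,1.4,-0.7,8.6,0,0,0.7,0,0,0,0,0,0,0.7]

```text
time_s: 9.68
ee_pos: [0.6068, 0.2546, 0.2665]
ee_rot: [[-0.168, 0.945, -0.281], [0.986, 0.16, -0.05], [-0.003, -0.285, -0.958]]
wrist_force: [0.2, -0.1, -0.4]
grip_width: 0.0598
```

```bash
python3 - <<'E'
from stand import *
st=readout.state();print(st["ee_pos"],st["joint_positions"].round(2),np.array(st["ee_rot"]).round(3))
T=toolR(sy,-15);g=co+cx*.178; a=-T[:,2]
plan([(g+a*.04,T,.7,2),(g+a*.003,T,.7,3)])
a=eyes.capture("top");s=eyes.capture("scene")
def c(i,x,y,w,h,k): return cv2.convertScaleAbs(cv2.resize(i[y:y+h,x:x+w],None,fx=k,fy=k,interpolation=cv2.INTER_CUBIC),alpha=1.6)
cv2.imwrite("pics/d3.png",np.hstack([c(a,145,160,60,100,6),c(s,310,190,70,100,6)]))
E
```

```text
[0.6067853  0.25459098 0.26648002] [ 0.21  0.58  1.05  0.01  1.8  -1.53] [[-0.168  0.945 -0.281]
 [ 0.986  0.16  -0.05 ]
 [-0.003 -0.285 -0.958]]
[-0.1, 0.5, 3.3, -0.8, 0.1, -0.1, 0.7, 0, 0.5, 3.3, -0.8, 0.1, -0.1, 0.7, 0, 0, 1.2, 0, 0, 0, 0.7, 0, 0, 1.2, 0, 0, 0, 0.7, 0, 0, 1.3, 0, 0, 0, 0.7]
```

View pics/d3.png

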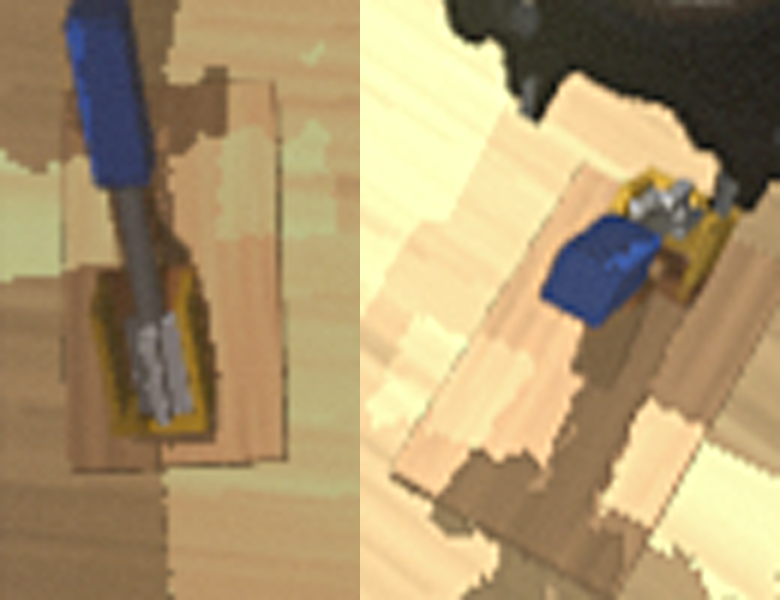

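The stirrer is seated between the yellow walls, paddle at (172,228) in the top view and handle free past the rail. Now I'll regrasp by the handle end.

Call:
move_arm:
  moves: [-0.1,0.5,3.3,-0.8,0.1,-0.1,0.7,0,0.5,3,-0.8,0.1,-0.1,0.7,0,0,1.2,0,0,0,0.7,0,0,1,0,0,0,0.7,0,0,0,0,0,0,0.7]

```text
time_s: 10.4
ee_pos: [0.5904, 0.253, 0.1938]
ee_rot: [[-0.174, 0.957, -0.231], [0.985, 0.169, -0.038], [0.003, -0.234, -0.972]]
wrist_force: [-0.5, -0.6, -0.3]
grip_width: 0.0599
```

```bash
python3 q.py
```

```text
tcp in cradle 0.2023 0.0023 0.0209 [-0.5 -0.6 -0.3] [[-0.174, 0.957, -0.231], [0.985, 0.169, -0.038], [0.003, -0.234, -0.972]]
```

Call:
move_arm:
  moves: [-0.2,0.2,1.2,0.6,0,0,0.7,0,0.2,1.1,0.4,0,0,0.7,0,0.1,0.7,0,0,0,0.7,0,0,0,0,0,0,0.7]

```text
time_s: 10.9
ee_pos: [0.5895, 0.2506, 0.1628]
ee_rot: [[-0.173, 0.954, -0.246], [0.985, 0.169, -0.04], [0.003, -0.249, -0.968]]
wrist_force: [0.4, 0.0, 0.5]
grip_width: 0.0596
```

```bash
python3 q.py
```

```text
tcp in cradle 0.1794 0.0002 -0.0001 [0.4 0.  0.5] [[-0.173, 0.954, -0.246], [0.985, 0.169, -0.04], [0.003, -0.249, -0.968]]
```

Call:
move_arm:
  moves: [0,0,0,0,0,0,0,0,0,0,0,0,0,0,0,0,0,0,0,0,0,0,0,0,0,0,0,0]
  force: 110

```text
time_s: 11.4
ee_pos: [0.5898, 0.2509, 0.1635]
ee_rot: [[-0.173, 0.954, -0.245], [0.985, 0.169, -0.04], [0.003, -0.248, -0.969]]
wrist_force: [-0.4, -0.3, -1.3]
grip_width: 0.0228
```

```bash
python3 q.py; cat > pan.py <<'E'
from h import *
im=cv2.imread("pics/top0.png");hsv=cv2.cvtColor(im,cv2.COLOR_BGR2HSV).astype(int)
# rendered floor/rim masks: low saturation inside pan crop
g=im.astype(float).mean(2)
best=[]
a=np.radians(np.arange(0,360,6))
def samp(p): 
    u,v=proj("top",p); return cv2.getRectSubPix(g.astype(np.float32),(1,1),(float(u),float(v)))[0,0]
def score(cx,cy,rr=.083):
    # rim ring bright vs just outside on far half
    t=0
    for th in np.radians(np.arange(-130,80,7)):
        e=np.array([np.cos(th),np.sin(th),0]);b=np.array([cx,cy,.066])
        t+=samp(b+e*(rr-.001))-.5*samp(b+e*(rr-.007))
    return t
for x in np.arange(.552,.580,.002):
    for y in np.arange(-.278,-.255,.002): best.append((score(x,y),x,y))
best.sort(reverse=True);print(np.round(best[:6],3))
E
python3 pan.py; python3 - <<'E'
from h import *
Q=lambda x,y:((x-260.7)/3.95+319,y/3.95+170)
from scipy.optimize import least_squares
o=np.array([ray("top",Q(*c),.066)[:2] for c in[(418,24),(552,150),(492,57),(340,63)]])
i=np.array([ray("top",Q(*c),.066)[:2] for c in[(312,130),(330,200),(375,248),(420,262)]])
f=least_squares(lambda q:np.r_[np.linalg.norm(o-q[:2],axis=1)-.083,np.linalg.norm(i-q[:2],axis=1)-.083+q[2]],[.56,-.265,.003]);print(f.x,f.fun)
E
```

```text
tcp in cradle 0.1801 0.0004 0.0002 [-0.4 -0.3 -1.3] [[-0.173, 0.954, -0.245], [0.985, 0.169, -0.04], [0.003, -0.248, -0.969]]
[ 0.56409977 -0.26597631  0.00654514] [ 0.00347708  0.00129032 -0.00381829 -0.00149561  0.0013095  -0.00163487
  0.00020887  0.0001165 ]Traceback (most recent call last):
  File "pan.py", line 17, in <module>
    for y in np.arange(-.278,-.255,.002): best.append((score(x,y),x,y))
                                                       ~~~~~^^^^^
  File "pan.py", line 14, in score
    t+=samp(b+e*(rr-.001))-.5*samp(b+e*(rr-.007))
       ~~~~^^^^^^^^^^^^^^^
  File "pan.py", line 8, in samp
    u,v=proj("top",p); return cv2.getRectSubPix(g.astype(np.float32),(1,1),(float(u),float(v)))[0,0]
        ~~~~^^^^^^^^^
  File "h.py", line 8, in proj
    m=eyes.camera_model(n);T=np.array(m["world_to_cam"]);q=T[:3,:3]@np.array(p)+T[:3,3]
ValueError: time passes only in moves, steps and waits
```

```bash
python3 - <<'E'
from h import *
T=toolR(-20,30.8)
pc=np.array([.564,-.266,0]);e=pc+[.018,-.048,0]
plan([([.582,.25,.19],toolR(9.8,-14.2),0),([.575,.248,.29],toolR(9.8,-14.2),0),([.57,.1,.31],toolR(0,15),0),(e+[0,0,.31],T,0)])
E
```

```text
[0.1, -1.4, -2.4, -0.2, -0.1, 0.2, 0, -0.1, -1.6, -4.7, 0, 0, 0, 0, 0, -1.6, -4.8, 0, 0, 0, 0, -3.6, -0.8, -0.3, -7.3, 0, 2.5, 0, -3.7, -0.7, -0.4, -7.3, 0, 2.5, 0]
[-3.7, -0.4, -0.5, -7.3, 0, 2.5, 0, -3.7, -0.2, -0.5, -7.3, 0, 2.5, 0, -5.2, 0.1, 0, -1.9, -1, 2.3, 0, -5.1, 0.4, 0.2, -1.9, -1, 2.3, 0, -5.2, 0.6, 0.2, -1.9, -1, 2.3, 0]
[-5.1, 0.7, 0.4, -1.9, -1, 2.3, 0, -5, 1, 0.4, -1.9, -1, 2.3, 0, -5.1, 1.1, 0.6, -1.9, -1, 2.3, 0, -4.9, 1.3, 0.7, -1.9, -1, 2.3, 0, -4.9, 1.5, 0.9, -1.9, -1, 2.3, 0]
```

Call:
move_arm:
  moves: [0.1,-1.4,-2.4,-0.2,-0.1,0.2,0,-0.1,-1.6,-4.7,0,0,0,0,0,-1.6,-4.8,0,0,0,0,-3.6,-0.8,-0.3,-7.3,0,2.5,0,-3.7,-0.7,-0.4,-7.3,0,2.5,0]

```text
time_s: 12.02
ee_pos: [0.5732, 0.1734, 0.3011]
ee_rot: [[-0.086, 0.996, 0.014], [0.996, 0.086, -0.011], [-0.012, 0.013, -1.0]]
wrist_force: [-0.4, -0.4, -2.2]
grip_width: 0.0223
```

Call:
move_arm:
  moves: [-3.7,-0.4,-0.5,-7.3,0,2.5,0,-3.7,-0.2,-0.5,-7.3,0,2.5,0,-5.2,0.1,0,-1.9,-1,2.3,0,-5.1,0.4,0.2,-1.9,-1,2.3,0,-5.2,0.6,0.2,-1.9,-1,2.3,0]

```text
time_s: 12.65
ee_pos: [0.5727, -0.062, 0.3134]
ee_rot: [[0.135, 0.919, 0.369], [0.991, -0.121, -0.061], [-0.012, 0.374, -0.927]]
wrist_force: [0.3, -0.0, -1.1]
grip_width: 0.0223
```

Call:
move_arm:
  moves: [-5.1,0.7,0.4,-1.9,-1,2.3,0,-5,1,0.4,-1.9,-1,2.3,0,-5.1,1.1,0.6,-1.9,-1,2.3,0,-4.5,1.3,0.7,-1.9,-1,2.3,0,-3.5,1.5,0.9,-1.9,-1,2.3,0]

```text
time_s: 13.28
ee_pos: [0.5805, -0.3117, 0.3123]
ee_rot: [[0.355, 0.796, 0.491], [0.935, -0.303, -0.186], [0.001, 0.525, -0.851]]
wrist_force: [0.3, -0.4, -1.7]
grip_width: 0.0226
```

Call:
move_arm:
  moves: [0,0,0,0,0,0,0,0,0,0,0,0,0,0]

```text
time_s: 13.52
ee_pos: [0.5791, -0.3133, 0.3106]
ee_rot: [[0.358, 0.796, 0.487], [0.934, -0.306, -0.185], [0.002, 0.521, -0.853]]
wrist_force: [0.7, 0.4, -1.3]
grip_width: 0.0227
```

```bash
python3 - <<'E'
from h import *
st=readout.state();print(st["joint_positions"].round(2),st["wrist_force"],np.array(st["ee_rot"]).round(3).tolist())
a=eyes.capture("top");s=eyes.capture("scene")
T=toolR(-20,30.8)
pc=np.array([.564,-.266,0]);e=pc+[.018,-.048,0]
plan([(e+[0,0,.28],T,0,2),(e+[0,0,.24],T,0,3),(e+[0,0,.2],T,0,4)])
R=np.array(st["ee_rot"]);ax=R@np.array([0,np.sin(np.radians(30.8)),-np.cos(np.radians(30.8))]);tip=st["ee_pos"]-.18*ax;print("axis",ax,"tip",tip,"px",proj("top",tip),proj("scene",tip))
def c(i,x,y,w,h,k): return cv2.convertScaleAbs(cv2.resize(i[y:y+h,x:x+w],None,fx=k,fy=k,interpolation=cv2.INTER_CUBIC),alpha=1.6)
cv2.imwrite("pics/d4.png",np.hstack([c(a,300,140,100,130,4),c(s,140,40,100,130,4)]))
E
```

```text
[-0.77 -0.02  1.75  0.26  0.92 -2.08] [ 0.66366187  0.37198674 -1.27340848] [[0.358, 0.796, 0.487], [0.934, -0.306, -0.185], [0.002, 0.521, -0.853]]
[0, -0.7, 1.4, 0.3, 0.2, -0.4, 0, 0, -0.7, 1.4, 0.3, 0.2, -0.4, 0, 0, -0.7, 1.1, 0, 0, 0, 0, 0, -0.6, 1.2, 0, 0, 0, 0, 0, -0.7, 1.1, 0, 0, 0, 0]
[0, -0.5, 0.9, 0, 0, 0, 0, 0, -0.5, 0.8, 0, 0, 0, 0, 0, -0.5, 0.9, 0, 0, 0, 0, 0, -0.6, 0.9, 0, 0, 0, 0]
axis [-0.0109071   0.00235156  0.99993775] tip [ 0.58102975 -0.31371881  0.13059815] px [386.25022439 198.46767513] [176.8746869  118.91105569]
```

View pics/d4.png

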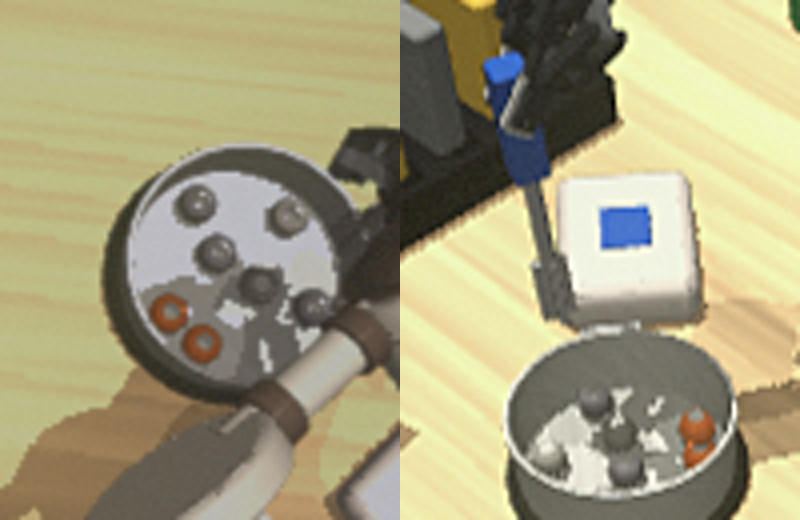

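Top view shows the oranges at about (343,218) and (350,226). The scene view has the upright stirrer tip at (178,116), as predicted. I'll lower it.

Call:
move_arm:
  moves: [0,-0.7,1.4,0.3,0.2,-0.4,0,0,-0.7,1.4,0.3,0.2,-0.4,0,0,-0.7,1.1,0,0,0,0,0,-0.6,1.2,0,0,0,0,0,-0.7,1.1,0,0,0,0]

```text
time_s: 14.25
ee_pos: [0.5826, -0.3114, 0.2353]
ee_rot: [[0.338, 0.808, 0.482], [0.941, -0.291, -0.173], [0.0, 0.512, -0.859]]
wrist_force: [-1.1, 0.6, -2.3]
grip_width: 0.0227
```

Call:
move_arm:
  moves: [0,-0.5,0.9,0,0,0,0,0,-0.5,0.7,0,0,0,0,0,-0.5,0.6,0,0,0,0,0,0,0,0,0,0,0]

```text
time_s: 14.75
ee_pos: [0.5804, -0.3105, 0.2052]
ee_rot: [[0.339, 0.809, 0.48], [0.941, -0.292, -0.172], [0.001, 0.51, -0.86]]
wrist_force: [-0.5, 0.0, -1.9]
grip_width: 0.0227
```

```bash
cat > tip.py <<'E'
from h import *
st=readout.state();R=np.array(st["ee_rot"]);al=np.radians(30.8)
ax=R@np.array([0,np.sin(al),-np.cos(al)]);tip=st["ee_pos"]-.18*ax
w=tip-np.array([.564,-.266,0]);lug=np.array([-.513,-.859,0])
print("t",st["time_s"],"axis",ax.round(3),"tip rel",w.round(4),"lugy",(w@lug).round(4),"F",st["wrist_force"].round(1),"M",st["moment"].round(2),"tcp",st["ee_pos"].round(4))
E
python3 tip.py
```

```text
t 14.75 axis [ 0.002 -0.002  1.   ] tip rel [ 0.0161 -0.0442  0.0252] lugy 0.0297 F [-0.5  0.  -1.9] M [0.14 0.36 0.03] tcp [ 0.5804 -0.3105  0.2052]
```

```bash
cat > circ.py <<'E'
import sys
from h import *
exec(open("tip.py").read())
a0,a1,r1,step=map(float,sys.argv[1:5]);z=float(sys.argv[5]) if len(sys.argv)>5 else .199
pc=np.array([.564,-.266,0]);T=toolR(-20,30.8)
n=int(round(abs(a1-a0)/step));r0=np.hypot(w[0],w[1])
W=[]
for i in range(1,n+1):
    th=np.radians(a0+(a1-a0)*i/n);rr=r0+(r1-r0)*min(1,i/3)
    W.append((pc+[rr*np.cos(th),rr*np.sin(th),z],T,0,1))
plan(W)
E
python3 circ.py -70 110 .042 15
```

```text
t 14.75 axis [ 0.002 -0.002  1.   ] tip rel [ 0.0161 -0.0442  0.0252] lugy 0.0297 F [-0.5  0.  -1.9] M [0.14 0.36 0.03] tcp [ 0.5804 -0.3105  0.2052]
[1, 0.2, 0.9, -0.1, -0.2, 0.2, 0, 1.1, 0.4, 0.2, 0, 0, 0, 0, 1.2, 0, 0, 0, 0, 0, 0, 1, 0, 0, 0, 0, 0, 0, 1.1, -0.3, -0.2, 0, 0, 0, 0]
[0.9, -0.5, -0.3, 0, 0, 0, 0, 0.8, -0.7, -0.4, 0, 0, 0, 0, 0.5, -0.8, -0.5, 0, 0, 0, 0, 0.2, -0.9, -0.5, 0, 0, 0, 0, -0.1, -1, -0.6, 0, 0, 0, 0]
[-0.3, -0.9, -0.5, 0, 0, 0, 0, -0.6, -0.8, -0.5, 0, 0, 0, 0]
```

Call:
move_arm:
  moves: [1,0.2,0.9,-0.1,-0.2,0.2,0,1.1,0.4,0.2,0,0,0,0,1.2,0,0,0,0,0,0,1,0,0,0,0,0,0,1.1,-0.3,-0.2,0,0,0,0]

```text
time_s: 15.38
ee_pos: [0.6086, -0.2594, 0.2005]
ee_rot: [[0.343, 0.806, 0.483], [0.939, -0.294, -0.177], [-0.001, 0.514, -0.858]]
wrist_force: [1.2, -0.5, -2.8]
grip_width: 0.0228
```

```bash
python3 circ.py 5 110 .042 15
```

```text
t 15.375 axis [-0.002  0.002  1.   ] tip rel [0.045  0.0063 0.0205] lugy -0.0285 F [ 1.2 -0.5 -2.8] M [ 0.13  0.37 -0.05] tcp [ 0.6086 -0.2594  0.2005]
[0.7, -0.6, -0.2, 0.2, 0.1, 0, 0, 0.7, -0.8, -0.4, 0, 0, 0, 0, 0.4, -0.9, -0.6, 0, 0, 0, 0, 0.2, -0.9, -0.5, 0, 0, 0, 0, 0, -0.9, -0.6, 0, 0, 0, 0]
[-0.3, -0.9, -0.5, 0, 0, 0, 0, -0.6, -0.8, -0.5, 0, 0, 0, 0]
```

Call:
move_arm:
  moves: [0.7,-0.6,-0.2,0.2,0.1,0,0,0.7,-0.8,-0.4,0,0,0,0,0.4,-0.9,-0.6,0,0,0,0,0.2,-0.9,-0.5,0,0,0,0,0,-0.9,-0.6,0,0,0,0]

```text
time_s: 16.0
ee_pos: [0.5686, -0.2212, 0.1991]
ee_rot: [[0.341, 0.808, 0.48], [0.94, -0.294, -0.174], [0.001, 0.511, -0.86]]
wrist_force: [1.0, -1.2, -1.9]
grip_width: 0.0222
```

```bash
python3 circ.py 80 305 .042 15
```

```text
t 16.0 axis [ 0.001 -0.001  1.   ] tip rel [0.0045 0.045  0.0191] lugy -0.041 F [ 1.  -1.2 -1.9] M [ 0.08  0.36 -0.01] tcp [ 0.5686 -0.2212  0.1991]
[-0.4, -0.7, -0.4, -0.1, -0.1, 0, 0, -0.7, -0.7, -0.4, 0, 0, 0, 0, -0.9, -0.6, -0.4, 0, 0, 0, 0, -0.9, -0.5, -0.2, 0, 0, 0, 0, -1.1, -0.2, -0.2, 0, 0, 0, 0]
[-1.1, 0.1, 0.1, 0, 0, 0, 0, -1, 0.3, 0.1, 0, 0, 0, 0, -1, 0.5, 0.3, 0, 0, 0, 0, -0.7, 0.7, 0.4, 0, 0, 0, 0, -0.5, 0.8, 0.5, 0, 0, 0, 0]
[-0.3, 0.9, 0.6, 0, 0, 0, 0, 0.1, 1, 0.6, 0, 0, 0, 0, 0.3, 0.9, 0.5, 0, 0, 0, 0, 0.6, 0.7, 0.5, 0, 0, 0, 0, 0.8, 0.7, 0.3, 0, 0, 0, 0]
```

Call:
move_arm:
  moves: [-0.4,-0.7,-0.4,-0.1,-0.1,0,0,-0.7,-0.7,-0.4,0,0,0,0,-0.9,-0.6,-0.4,0,0,0,0,-0.9,-0.5,-0.2,0,0,0,0,-1.1,-0.2,-0.2,0,0,0,0]

```text
time_s: 16.62
ee_pos: [0.5241, -0.2504, 0.2017]
ee_rot: [[0.346, 0.802, 0.488], [0.938, -0.296, -0.179], [0.001, 0.52, -0.854]]
wrist_force: [7.4, 2.0, -1.1]
grip_width: 0.0228
```

Call:
move_arm:
  moves: [-1.1,0.1,0.1,0,0,0,0,-1,0.3,0.1,0,0,0,0,-1,0.5,0.3,0,0,0,0,-0.7,0.7,0.4,0,0,0,0,-0.5,0.8,0.5,0,0,0,0]

```text
time_s: 17.25
ee_pos: [0.539, -0.3015, 0.2069]
ee_rot: [[0.352, 0.791, 0.501], [0.936, -0.308, -0.172], [0.018, 0.529, -0.848]]
wrist_force: [3.0, 4.4, 0.2]
grip_width: 0.0225
```

```bash
python3 circ.py 230 440 .042 15
```

```text
t 17.25 axis [-0.025 -0.01   1.   ] tip rel [-0.0204 -0.0337  0.027 ] lugy 0.0394 F [3.  4.4 0.2] M [ 1.56 -0.88  0.48] tcp [ 0.539  -0.3015  0.2069]
[0.2, 0.2, 1.1, 1.2, -0.5, -1.1, 0, -0.1, 1, 0.5, 0, 0, 0, 0, 0.3, 0.9, 0.6, 0, 0, 0, 0, 0.6, 0.8, 0.4, 0, 0, 0, 0, 0.8, 0.6, 0.4, 0, 0, 0, 0]
[0.9, 0.4, 0.3, 0, 0, 0, 0, 1.1, 0.2, 0.1, 0, 0, 0, 0, 1.1, 0, 0, 0, 0, 0, 0, 1.1, -0.3, -0.2, 0, 0, 0, 0, 0.9, -0.5, -0.3, 0, 0, 0, 0]
[0.7, -0.7, -0.4, 0, 0, 0, 0, 0.5, -0.8, -0.5, 0, 0, 0, 0, 0.3, -0.9, -0.5, 0, 0, 0, 0, -0.1, -1, -0.6, 0, 0, 0, 0]
```

```bash
cat > or.py <<'E'
from h import *
for n in("top","scene"):
    i=eyes.capture(n);h=cv2.cvtColor(i,cv2.COLOR_BGR2HSV)
    m=((h[...,0]<14)&(h[...,1]>150)&(h[...,2]>60)).astype(np.uint8)
    if n=="top": m[:,:310]=0;m[:,410:]=0;m[:160]=0;m[260:]=0
    else: m[:,:150]=0;m[:,240:]=0;m[:110]=0;m[190:]=0
    k,_,s,c=cv2.connectedComponentsWithStats(m)
    for j in range(1,k):
        if s[j,4]>8: print(n,s[j].tolist(),(ray(n,c[j],.028)[:2]-[.564,-.266]).round(3))
    cv2.imwrite(f"pics/or_{n}.png",i)
E
python3 or.py; python3 circ.py 238 440 .034 16
```

```text
top [372, 221, 4, 3, 9] [-0.027 -0.044]
top [361, 224, 9, 7, 32] [-0.047 -0.021]
scene [201, 136, 8, 8, 43] [-0.044 -0.013]
t 17.35 axis [-0.026 -0.008  1.   ] tip rel [-0.0198 -0.0347  0.0274] lugy 0.04 F [ 5.2  4.9 -1.2] M [ 1.41 -1.08  0.5 ] tcp [ 0.5395 -0.3022  0.2074]
[0.5, 0.7, 1.4, 1.2, -0.5, -1.1, 0, 0.3, 0.8, 0.5, 0, 0, 0, 0, 0.6, 0.6, 0.4, 0, 0, 0, 0, 0.7, 0.6, 0.3, 0, 0, 0, 0, 0.7, 0.4, 0.3, 0, 0, 0, 0]
[0.9, 0.2, 0.1, 0, 0, 0, 0, 0.9, 0, 0, 0, 0, 0, 0, 0.9, -0.1, -0.1, 0, 0, 0, 0, 0.8, -0.4, -0.2, 0, 0, 0, 0, 0.7, -0.6, -0.4, 0, 0, 0, 0]
[0.4, -0.7, -0.4, 0, 0, 0, 0, 0.2, -0.8, -0.4, 0, 0, 0, 0, 0, -0.8, -0.5, 0, 0, 0, 0]
```

Call:
move_arm:
  moves: [0.5,0.7,1.1,1.2,-0.5,-1.1,0,0.3,0.8,0.6,0,0,0,0,0.6,0.6,0.4,0,0,0,0,0.7,0.6,0.3,0,0,0,0,0.7,0.4,0.3,0,0,0,0]

```text
time_s: 17.98
ee_pos: [0.5874, -0.2911, 0.199]
ee_rot: [[0.342, 0.809, 0.478], [0.94, -0.294, -0.176], [-0.002, 0.51, -0.86]]
wrist_force: [0.1, -0.9, -1.3]
grip_width: 0.0227
```

```bash
python3 tip.py;  python3 circ.py 318 440 .036 16
```

```text
t 17.975 axis [0.003 0.001 1.   ] tip rel [ 0.0228 -0.0253  0.019 ] lugy 0.01 F [ 0.1 -0.9 -1.3] M [ 0.11  0.37 -0.02] tcp [ 0.5874 -0.2911  0.199 ]
t 17.975 axis [0.003 0.001 1.   ] tip rel [ 0.0228 -0.0253  0.019 ] lugy 0.01 F [ 0.1 -0.9 -1.3] M [ 0.11  0.37 -0.02] tcp [ 0.5874 -0.2911  0.199 ]
[1.2, 0.3, 0.2, -0.2, 0.1, 0, 0, 0.9, 0.1, 0, 0, 0, 0, 0, 0.9, -0.2, -0.1, 0, 0, 0, 0, 0.8, -0.4, -0.2, 0, 0, 0, 0, 0.7, -0.6, -0.4, 0, 0, 0, 0]
[0.4, -0.7, -0.4, 0, 0, 0, 0, 0.2, -0.8, -0.5, 0, 0, 0, 0, 0, -0.9, -0.5, 0, 0, 0, 0]
```

Free again, moment back to normal (no slip evident). Second round.

Call:
move_arm:
  moves: [1.2,0.3,0.2,-0.2,0.1,0,0,0.9,0.1,0,0,0,0,0,0.9,-0.2,-0.1,0,0,0,0,0.8,-0.4,-0.2,0,0,0,0,0.7,-0.6,-0.4,0,0,0,0]

```text
time_s: 18.6
ee_pos: [0.5946, -0.2417, 0.1989]
ee_rot: [[0.34, 0.808, 0.482], [0.94, -0.292, -0.174], [0.0, 0.512, -0.859]]
wrist_force: [-0.7, -0.6, -1.7]
grip_width: 0.0224
```

Call:
move_arm:
  moves: [0.4,-0.7,-0.4,0,0,0,0,0.2,-0.8,-0.5,0,0,0,0,0,-0.9,-0.5,0,0,0,0]

```text
time_s: 18.98
ee_pos: [0.5687, -0.225, 0.1987]
ee_rot: [[0.34, 0.808, 0.482], [0.941, -0.292, -0.174], [-0.0, 0.512, -0.859]]
wrist_force: [0.6, 0.0, -1.9]
grip_width: 0.0227
```

```bash
python3 circ.py 80 305 .036 15; python3 or.py
```

```text
t 18.975 axis [-0.  0.  1.] tip rel [0.0047 0.041  0.0187] lugy -0.0376 F [ 0.6  0.  -1.9] M [0.15 0.39 0.03] tcp [ 0.5687 -0.225   0.1987]
[-0.4, -0.6, -0.4, 0, -0.1, 0.1, 0, -0.7, -0.6, -0.4, 0, 0, 0, 0, -0.8, -0.5, -0.2, 0, 0, 0, 0, -0.9, -0.4, -0.3, 0, 0, 0, 0, -0.9, -0.1, -0.1, 0, 0, 0, 0]
[-0.9, 0, 0, 0, 0, 0, 0, -0.9, 0.2, 0.2, 0, 0, 0, 0, -0.8, 0.5, 0.3, 0, 0, 0, 0, -0.7, 0.6, 0.3, 0, 0, 0, 0, -0.4, 0.7, 0.4, 0, 0, 0, 0]
[-0.2, 0.8, 0.5, 0, 0, 0, 0, 0, 0.8, 0.5, 0, 0, 0, 0, 0.3, 0.7, 0.4, 0, 0, 0, 0, 0.5, 0.7, 0.5, 0, 0, 0, 0, 0.7, 0.6, 0.3, 0, 0, 0, 0]
top [378, 220, 4, 6, 14] [-0.029 -0.06 ]
scene [189, 134, 9, 8, 35] [-0.026 -0.046]
scene [207, 136, 2, 6, 11] [-0.053 -0.011]
```

Call:
move_arm:
  moves: [-0.4,-0.6,-0.4,0,-0.1,0.1,0,-0.7,-0.6,-0.4,0,0,0,0,-0.8,-0.5,-0.2,0,0,0,0,-0.9,-0.4,-0.3,0,0,0,0,-0.9,-0.1,-0.1,0,0,0,0]

```text
time_s: 19.7
ee_pos: [0.5287, -0.2532, 0.1995]
ee_rot: [[0.343, 0.807, 0.481], [0.939, -0.294, -0.177], [-0.001, 0.512, -0.859]]
wrist_force: [-1.0, 0.2, -1.0]
grip_width: 0.0225
```

Call:
move_arm:
  moves: [-0.9,0,0,0,0,0,0,-0.9,0.2,0.2,0,0,0,0,-0.8,0.5,0.3,0,0,0,0,-0.7,0.6,0.3,0,0,0,0,-0.4,0.7,0.4,0,0,0,0]

```text
time_s: 20.32
ee_pos: [0.5394, -0.2962, 0.199]
ee_rot: [[0.345, 0.804, 0.484], [0.938, -0.302, -0.168], [0.011, 0.512, -0.859]]
wrist_force: [2.1, 3.7, -1.6]
grip_width: 0.0225
```

```bash
python3 or.py; python3 circ.py 230 440 .034 16; python3 - <<'E'
import cv2,numpy as np
a=cv2.imread("pics/or_top.png");s=cv2.imread("pics/or_scene.png")
def c(i,x,y,w,h,k): return cv2.convertScaleAbs(cv2.resize(i[y:y+h,x:x+w],None,fx=k,fy=k,interpolation=cv2.INTER_CUBIC),alpha=1.6)
cv2.imwrite("pics/d5.png",np.hstack([c(a,315,160,85,85,4.6),c(s,150,100,85,85,4.6)]))
E
```

```text
top [370, 224, 2, 5, 9] [-0.04  -0.037]
scene [184, 135, 8, 7, 33] [-0.013 -0.054]
t 20.425 axis [-0.004 -0.008  1.   ] tip rel [-0.0233 -0.0296  0.0195] lugy 0.0374 F [ 3.5  2.6 -2.2] M [ 1.24 -0.89  0.38] tcp [ 0.5399 -0.297   0.1995]
[0.1, 0.8, 0.5, 0.1, -0.3, -0.5, 0, 0.2, 0.9, 0.5, 0, 0, 0, 0, 0.5, 0.7, 0.5, 0, 0, 0, 0, 0.5, 0.7, 0.4, 0, 0, 0, 0, 0.8, 0.5, 0.3, 0, 0, 0, 0]
[0.9, 0.3, 0.2, 0, 0, 0, 0, 0.9, 0, 0, 0, 0, 0, 0, 1, -0.1, -0.1, 0, 0, 0, 0, 0.8, -0.4, -0.2, 0, 0, 0, 0, 0.7, -0.6, -0.4, 0, 0, 0, 0]
[0.5, -0.7, -0.4, 0, 0, 0, 0, 0.2, -0.8, -0.4, 0, 0, 0, 0, 0, -0.8, -0.5, 0, 0, 0, 0]
```

View pics/d5.png

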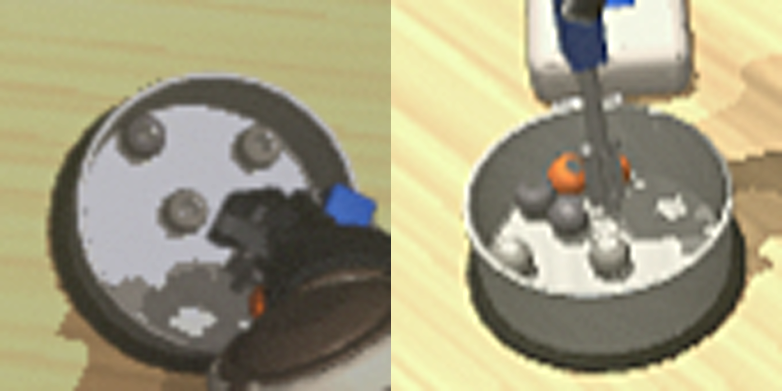

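Scene view: one orange is at (184,138) left of the paddle and the other half hidden just right of it at (200,137), so the paddle sits between them. I'll push out to wedge, then sweep on to drive the leading one away.

```bash
python3 circ.py 232 304 .046 12
```

```text
t 20.425 axis [-0.004 -0.008  1.   ] tip rel [-0.0233 -0.0296  0.0195] lugy 0.0374 F [ 3.5  2.6 -2.2] M [ 1.24 -0.89  0.38] tcp [ 0.5399 -0.297   0.1995]
[-0.3, 0.6, 0.4, 0.1, -0.3, -0.5, 0, -0.3, 0.8, 0.5, 0, 0, 0, 0, 0, 0.8, 0.5, 0, 0, 0, 0, 0.4, 0.8, 0.4, 0, 0, 0, 0, 0.5, 0.7, 0.4, 0, 0, 0, 0]
[0.7, 0.5, 0.4, 0, 0, 0, 0]
```

Call:
move_arm:
  moves: [-0.6,-0.1,-0.1,0.1,-0.3,-0.5,0,-0.6,0,0,0,0,0,0,-0.3,0.7,0.4,0,0,0,0,0,0.8,0.5,0,0,0,0,0.3,0.8,0.5,0,0,0,0]

```text
time_s: 21.05
ee_pos: [0.5661, -0.3102, 0.199]
ee_rot: [[0.341, 0.803, 0.489], [0.94, -0.306, -0.154], [0.026, 0.512, -0.859]]
wrist_force: [0.4, -0.2, -1.6]
grip_width: 0.0227
```

```bash
python3 or.py; python3 tip.py
```

```text
top [377, 212, 3, 6, 13] [-0.006 -0.056]
scene [192, 134, 9, 8, 41] [-0.032 -0.038]
scene [180, 138, 3, 6, 9] [ 0.006 -0.062]
t 21.15 axis [-0.009 -0.023  1.   ] tip rel [ 0.0041 -0.0404  0.0195] lugy 0.0326 F [ 1.   2.5 -1.7] M [0.79 0.26 0.2 ] tcp [ 0.5664 -0.3106  0.1995]
```

```bash
python3 circ.py 276 324 .044 12
```

```text
t 21.15 axis [-0.009 -0.023  1.   ] tip rel [ 0.0041 -0.0404  0.0195] lugy 0.0326 F [ 1.   2.5 -1.7] M [0.79 0.26 0.2 ] tcp [ 0.5664 -0.3106  0.1995]
[0.8, 0.7, 0.5, 0.1, -1.3, -0.7, 0, 0.5, 0.6, 0.3, 0, 0, 0, 0, 0.7, 0.5, 0.3, 0, 0, 0, 0, 0.9, 0.3, 0.2, 0, 0, 0, 0]
```

Call:
move_arm:
  moves: [0.3,0.8,0.5,0.1,-1,-0.7,0,0.5,0.7,0.4,0,0,0,0,0.7,0.6,0.3,0,0,0,0,0.9,0.4,0.2,0,0,0,0]

```text
time_s: 21.65
ee_pos: [0.602, -0.2966, 0.1982]
ee_rot: [[0.339, 0.811, 0.477], [0.941, -0.293, -0.17], [0.002, 0.507, -0.862]]
wrist_force: [0.3, -0.3, -1.7]
grip_width: 0.0225
```

```bash
python3 tip.py; python3 or.py;  python3 - <<'E'
import cv2,numpy as np
a=cv2.imread("pics/or_top.png");s=cv2.imread("pics/or_scene.png")
def c(i,x,y,w,h,k): return cv2.convertScaleAbs(cv2.resize(i[y:y+h,x:x+w],None,fx=k,fy=k,interpolation=cv2.INTER_CUBIC),alpha=1.6)
cv2.imwrite("pics/d6.png",np.hstack([c(a,315,160,85,85,4.6),c(s,150,100,85,85,4.6)]))
E
```

```text
t 21.65 axis [ 0.005 -0.004  1.   ] tip rel [ 0.0372 -0.0299  0.0182] lugy 0.0066 F [ 0.3 -0.3 -1.7] M [ 0.01  0.42 -0.05] tcp [ 0.602  -0.2966  0.1982]
scene [192, 134, 9, 8, 42] [-0.033 -0.038]
scene [181, 137, 7, 8, 34] [-0.003 -0.057]
```

View pics/d6.png

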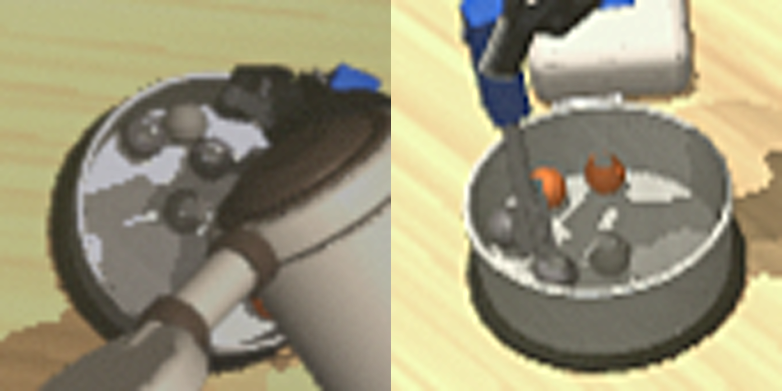

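The oranges are at scene (184,140) and (196,138), about 36–40 mm apart by estimate, which is marginal. I'll wedge the paddle outward between them at angle about 250°.

```bash
cat > path.py <<'E'
from h import *
import sys
pc=np.array([.564,-.266,.199]);T=toolR(-20,30.8)
plan([(pc+np.array([float(v) for v in a.split(',')]+[0]),T,0) for a in sys.argv[1:]],step=.012)
E
python3 path.py .006,-.026 -.010,-.027 -.0195,-.055
```

```text
[-0.2, -0.9, -0.6, -0.1, -0.1, 0, 0, -0.3, -0.9, -0.5, -0.1, -0.1, 0, 0, -0.2, -0.9, -0.6, -0.1, -0.1, 0, 0, -0.3, -0.6, -0.4, 0, 0, 0.1, 0, -0.4, -0.7, -0.3, 0, 0, 0.1, 0]
[-1, 0, 0, 0, 0, 0, 0, -0.9, 0, 0, 0, 0, 0, 0, -1, 0.1, 0, 0, 0, 0, 0]
```

Call:
move_arm:
  moves: [-0.2,-0.9,-0.6,-0.1,-0.1,0,0,-0.3,-0.9,-0.5,-0.1,-0.1,0,0,-0.2,-0.9,-0.6,-0.1,-0.1,0,0,-0.3,-0.6,-0.4,0,0,0.1,0,-0.4,-0.7,-0.3,0,0,0.1,0]

```text
time_s: 22.38
ee_pos: [0.5504, -0.2947, 0.2004]
ee_rot: [[0.345, 0.805, 0.483], [0.939, -0.294, -0.18], [-0.004, 0.515, -0.857]]
wrist_force: [-0.2, -0.5, -0.8]
grip_width: 0.0221
```

Call:
move_arm:
  moves: [-1,0,0,0,0,0,0,-0.9,0,0,0,0,0,0,-1,0.1,0,0,0,0,0,0,0,0,0,0,0,0]

```text
time_s: 22.88
ee_pos: [0.5444, -0.316, 0.2004]
ee_rot: [[0.35, 0.797, 0.492], [0.936, -0.312, -0.16], [0.026, 0.516, -0.856]]
wrist_force: [3.7, 3.6, -2.0]
grip_width: 0.0224
```

```bash
python3 tip.py; python3 or.py; python3 tip.py; python3 path.py 0,-.025
```

```text
t 22.875 axis [-0.014 -0.023  1.   ] tip rel [-0.0171 -0.0458  0.0205] lugy 0.0481 F [ 3.7  3.6 -2. ] M [ 1.27 -0.88  0.35] tcp [ 0.5444 -0.316   0.2004]
top [372, 220, 9, 8, 27] [-0.035 -0.05 ]
scene [194, 134, 5, 7, 22] [-0.035 -0.039]
scene [178, 137, 8, 8, 36] [ 0.004 -0.058]
t 22.975 axis [-0.014 -0.022  1.   ] tip rel [-0.0172 -0.0463  0.0206] lugy 0.0486 F [ 5.4  6.  -2. ] M [ 1.91 -1.25  0.53] tcp [ 0.5443 -0.3162  0.2005]
[1, 0.2, 0.2, 0.1, -0.3, -0.4, 0, 1, 0.3, 0.3, 0.1, -0.3, -0.4, 0, 1, 0.2, 0.2, 0.1, -0.3, -0.4, 0]
```

```bash
python3 path.py -.004,-.054 .010,-.053
```

```text
[0.1, 0.6, 0.5, 0.2, -0.5, -0.6, 0, 0.1, 0.7, 0.5, 0.2, -0.5, -0.6, 0, 0.3, 0.5, 0.3, 0, 0, 0, 0, 0.3, 0.6, 0.3, 0, 0, 0, 0]
```

Call:
move_arm:
  moves: [-0.2,0.7,0.5,0.2,-0.5,-0.6,0,0,0.8,0.5,0.2,-0.5,-0.6,0,0.2,0.7,0.4,0,0,0,0,0.3,0.7,0.4,0,0,0,0]

```text
time_s: 23.48
ee_pos: [0.5761, -0.3163, 0.1938]
ee_rot: [[0.337, 0.815, 0.472], [0.941, -0.304, -0.147], [0.024, 0.494, -0.869]]
wrist_force: [-5.5, 7.3, 1.6]
grip_width: 0.0224
```

```bash
python3 tip.py; python3 or.py; python3 path.py .012,-.02
```

```text
t 23.475 axis [ 0.012 -0.029  0.999] tip rel [ 0.01   -0.045   0.0139] lugy 0.0335 F [-5.5  7.3  1.6] M [2.07 1.68 0.32] tcp [ 0.5761 -0.3163  0.1938]
top [372, 220, 5, 8, 16] [-0.034 -0.046]
scene [191, 134, 8, 8, 40] [-0.03  -0.042]
scene [175, 139, 6, 9, 30] [ 0.019 -0.06 ]
[0.9, -0.2, -0.3, -0.4, -0.5, -0.1, 0, 1, -0.2, -0.3, -0.4, -0.5, -0.1, 0, 0.9, -0.2, -0.4, -0.4, -0.5, -0.1, 0]
```

Call:
move_arm:
  moves: [0.9,-0.2,-0.3,-0.4,-0.5,-0.1,0,0.7,0.2,-0.5,-0.4,-0.5,-0.1,0,0,1.3,-2.1,-0.4,-0.5,0,0,0,2,-3.4,0,0,0,0,0,2,-3.4,0,0,0,0]

```text
time_s: 24.2
ee_pos: [0.5775, -0.2998, 0.3086]
ee_rot: [[0.349, 0.805, 0.48], [0.937, -0.297, -0.182], [-0.004, 0.513, -0.858]]
wrist_force: [1.5, -0.6, -2.7]
grip_width: 0.0225
```

Call:
move_arm:
  moves: [0,1,-1.7,0,0,0,0,0,0,0,0,0,0,0]

```text
time_s: 24.45
ee_pos: [0.5794, -0.3021, 0.3405]
ee_rot: [[0.35, 0.798, 0.49], [0.937, -0.292, -0.193], [-0.011, 0.527, -0.85]]
wrist_force: [-0.1, 1.0, -1.2]
grip_width: 0.0226
```

```bash
python3 tip.py; python3 or.py; python3 - <<'E'
from h import *
T=toolR(9.8,-14.2)
plan([([.57,-.1,.32],toolR(-5,20),0),([.57,.1,.32],toolR(0,10),0),([.58,.22,.30],T,0)])
import cv2,numpy as np
a=cv2.imread("pics/or_top.png");s=cv2.imread("pics/or_scene.png")
def c(i,x,y,w,h,k): return cv2.convertScaleAbs(cv2.resize(i[y:y+h,x:x+w],None,fx=k,fy=k,interpolation=cv2.INTER_CUBIC),alpha=1.6)
cv2.imwrite("pics/d7.png",np.hstack([c(a,315,160,85,120,4.6),c(s,150,60,85,120,4.6)]))
E
```

```text
t 24.45 axis [-0.012  0.017  1.   ] tip rel [ 0.0176 -0.0391  0.1605] lugy 0.0246 F [-0.1  1.  -1.2] M [ 0.17  0.35 -0.  ] tcp [ 0.5794 -0.3021  0.3405]
top [378, 202, 5, 8, 30] [ 0.02  -0.059]
scene [191, 134, 8, 8, 42] [-0.031 -0.043]
scene [175, 140, 9, 8, 46] [ 0.018 -0.057]
[4.6, -1.9, -0.7, 2.8, 1.8, -3.4, 0, 4.8, -1.6, -0.5, 2.8, 1.8, -3.4, 0, 4.9, -1.3, -0.2, 2.8, 1.8, -3.4, 0, 4.9, -1.1, -0.1, 2.8, 1.8, -3.4, 0, 5, -0.4, -0.1, 2.5, 0.3, -1.2, 0]
[5, -0.3, -0.1, 2.5, 0.3, -1.2, 0, 5, -0.3, -0.1, 2.5, 0.3, -1.2, 0, 5, -0.1, 0, 2.5, 0.3, -1.2, 0, 4, 0.2, 0.7, 8.1, -0.1, -3.3, 0, 4, 0.5, 0.6, 8.1, -0.1, -3.3, 0]
[3.9, 0.9, 0.6, 8.1, -0.1, -3.3, 0]
```

View pics/d7.png

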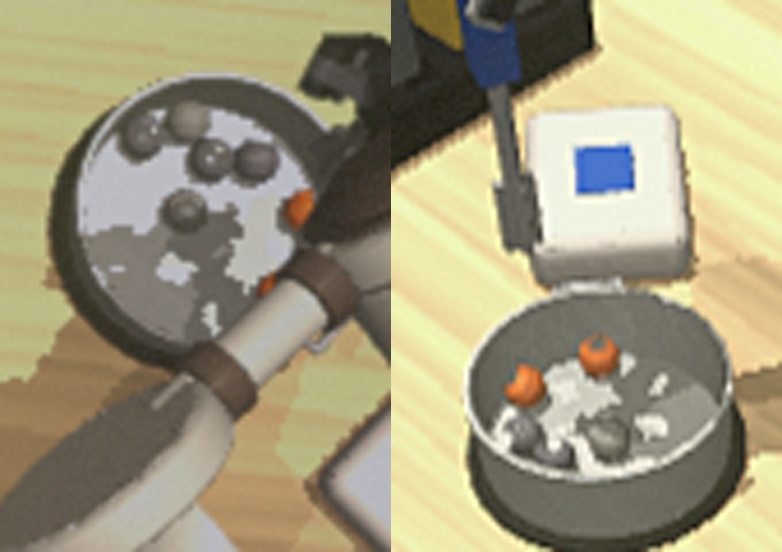

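Both orange stones are unobscured in the scene view at (179,144) and (195,138), about 51 mm apart. Five greys are visible, all in the pan. I'll return the stirrer to the stand.

```bash
python3 - <<'E'
exec(open("tip.py").read())
print("pred tip px",proj("scene",tip))
E
```

```text
t 24.55 axis [-0.008  0.013  1.   ] tip rel [ 0.0161 -0.0376  0.1568] lugy 0.0241 F [-0.9  0.3 -2.3] M [0.17 0.42 0.01] tcp [ 0.5787 -0.3013  0.3368]
pred tip px [178.36691079 113.20370835]
```

Call:
move_arm:
  moves: [4.6,-1.9,-0.7,2.8,1.8,-3.4,0,4.8,-1.6,-0.5,2.8,1.8,-3.4,0,4.9,-1.3,-0.2,2.8,1.8,-3.4,0,4.9,-1.1,-0.1,2.8,1.8,-3.4,0,5,-0.4,-0.1,2.5,0.3,-1.2,0]

```text
time_s: 25.18
ee_pos: [0.5657, -0.0455, 0.3117]
ee_rot: [[0.067, 0.956, 0.286], [0.998, -0.065, -0.015], [0.004, 0.286, -0.958]]
wrist_force: [0.2, -0.2, -0.9]
grip_width: 0.0226
```

Call:
move_arm:
  moves: [5,-0.3,-0.1,2.5,0.3,-1.2,0,5,-0.3,-0.1,2.5,0.3,-1.2,0,5,-0.1,0,2.5,0.3,-1.2,0,4,0.2,0.7,8.1,-0.1,-3.3,0,4,0.5,0.6,8.1,-0.1,-3.3,0]

```text
time_s: 25.8
ee_pos: [0.5672, 0.1932, 0.2943]
ee_rot: [[-0.118, 0.983, -0.139], [0.993, 0.117, -0.016], [0.0, -0.14, -0.99]]
wrist_force: [1.0, -0.7, -1.0]
grip_width: 0.0223
```

Call:
move_arm:
  moves: [2.5,0.9,0.6,8.1,-0.1,-3.3,0,0,0,0,0,0,0,0]

```text
time_s: 26.05
ee_pos: [0.5719, 0.2224, 0.2795]
ee_rot: [[-0.179, 0.941, -0.288], [0.984, 0.175, -0.041], [0.012, -0.291, -0.957]]
wrist_force: [-0.2, -0.8, -2.8]
grip_width: 0.0223
```

```bash
python3 q.py; python3 or.py; python3 - <<'E'
from stand import *
T=toolR(sy,-14.2)
t=lambda dx,dz: co+cx*(.180+dx)+cz*dz
plan([(t(.02,.07),T,0,2),(t(.012,.04),T,0,3)])
E
```

```text
tcp in cradle 0.2463 -0.0247 0.0981 [-0.2 -0.8 -2.8] [[-0.179, 0.941, -0.288], [0.984, 0.175, -0.041], [0.012, -0.291, -0.957]]
top [378, 202, 8, 8, 42] [ 0.018 -0.063]
top [372, 220, 9, 8, 39] [-0.033 -0.049]
scene [191, 134, 8, 8, 41] [-0.031 -0.043]
scene [175, 140, 8, 8, 39] [ 0.019 -0.055]
[1.3, 0.2, 2.9, -1.1, -0.2, 0.3, 0, 1.3, 0.2, 3, -1.1, -0.2, 0.3, 0, 0, 0.7, 0.7, 0, 0, 0, 0, 0, 0.7, 0.8, 0, 0, 0, 0, 0, 0.8, 0.7, 0, 0, 0, 0]
```

Call:
move_arm:
  moves: [1.3,0.2,2.4,-1.1,-0.2,0.3,0,1.3,0.2,2.4,-1.1,-0.2,0.3,0,0,0,0,0,0,0,0]

```text
time_s: 26.52
ee_pos: [0.5587, 0.2426, 0.2423]
ee_rot: [[-0.164, 0.96, -0.229], [0.987, 0.159, -0.038], [0.0, -0.232, -0.973]]
wrist_force: [0.1, 0.4, -1.5]
grip_width: 0.0227
```

```bash
python3 q.py; python3 - <<'E'
from stand import *
T=toolR(sy,-14.2)
t=lambda dx,dz: co+cx*(.180+dx)+cz*dz+.0005*np.array([-s,c,0])
plan([(t(.015,.035),T,0,4)])
E
```

```text
tcp in cradle 0.2132 -0.0024 0.0786 [ 0.1  0.4 -1.5] [[-0.164, 0.96, -0.229], [0.987, 0.159, -0.038], [0.0, -0.232, -0.973]]
[0.1, 0.7, 1, 0.2, 0, -0.1, 0, 0.1, 0.7, 0.9, 0.2, 0, -0.1, 0, 0, 0.7, 1, 0.2, 0, -0.1, 0, 0.1, 0.7, 0.9, 0.2, 0, -0.1, 0]
```

Call:
move_arm:
  moves: [0.1,0.7,1,0.2,0,-0.1,0,0.1,0.7,0.9,0.2,0,-0.1,0,0,0.7,1,0.2,0,-0.1,0,0.1,0.7,0.7,0.2,0,-0.1,0,0,0,0,0,0,0,0]

```text
time_s: 27.15
ee_pos: [0.5805, 0.2467, 0.202]
ee_rot: [[-0.168, 0.957, -0.237], [0.986, 0.163, -0.039], [0.001, -0.24, -0.971]]
wrist_force: [-0.7, 0.3, -1.6]
grip_width: 0.0224
```

```bash
python3 q.py; python3 - <<'E'
from stand import *
T=toolR(sy,-14.2)
t=lambda dx,dz: co+cx*(.180+dx)+cz*dz+.0005*np.array([-s,c,0])
plan([(t(.015,.0),T,0,5),(t(.002,0),T,0,2)])
E
```

```text
tcp in cradle 0.2004 -0.0022 0.0344 [-0.7  0.3 -1.6] [[-0.168, 0.957, -0.237], [0.986, 0.163, -0.039], [0.001, -0.24, -0.971]]
[0.1, 0.5, 0.4, 0.1, 0, 0, 0, 0, 0.6, 0.5, 0.1, 0, 0, 0, 0.1, 0.5, 0.4, 0.1, 0, 0, 0, 0, 0.5, 0.5, 0.1, 0, 0, 0, 0.1, 0.6, 0.4, 0.1, 0, 0, 0]
[0, -0.3, 0.6, -0.1, -0.1, -0.1, 0, 0, -0.4, 0.5, -0.1, -0.1, -0.1, 0]
```

Call:
move_arm:
  moves: [0.2,0.5,0.4,0.1,0,0,0,0.1,0.6,0.5,0.1,0,0,0,0,0.5,0.4,0.1,0,0,0,0,0.5,0.5,0.1,0,0,0,0,0,0,0,0,0,0]

```text
time_s: 27.78
ee_pos: [0.597, 0.253, 0.178]
ee_rot: [[-0.168, 0.955, -0.243], [0.986, 0.163, -0.04], [0.001, -0.247, -0.969]]
wrist_force: [-0.0, -0.6, -1.7]
grip_width: 0.0222
```

```bash
python3 q.py
```

```text
tcp in cradle 0.1957 0.0012 0.0052 [-0.  -0.6 -1.7] [[-0.168, 0.955, -0.243], [0.986, 0.163, -0.04], [0.001, -0.247, -0.969]]
```

Call:
move_arm:
  moves: [0,0.3,0.2,0,0,0,0,0,0,0,0,0,0,0,-0.1,-0.3,0.5,0,0,0,0,0,-0.3,0.5,0,0,0,0,0,0,0,0,0,0,0]

```text
time_s: 28.4
ee_pos: [0.5908, 0.2509, 0.167]
ee_rot: [[-0.168, 0.955, -0.243], [0.986, 0.163, -0.04], [0.001, -0.246, -0.969]]
wrist_force: [0.7, -0.4, -1.0]
grip_width: 0.0226
```

```bash
python3 q.py
```

```text
tcp in cradle 0.1834 0.0002 0.0019 [ 0.7 -0.4 -1. ] [[-0.168, 0.955, -0.243], [0.986, 0.163, -0.04], [0.001, -0.246, -0.969]]
```

Call:
move_arm:
  moves: [0,0,0.3,0,0,0,0,0,0,0,0,0,0,0]

```text
time_s: 28.65
ee_pos: [0.5895, 0.2507, 0.1645]
ee_rot: [[-0.168, 0.955, -0.245], [0.986, 0.163, -0.04], [0.001, -0.248, -0.969]]
wrist_force: [-1.8, -0.9, -2.9]
grip_width: 0.0224
```

Call:
move_arm:
  moves: [0,0,0,0,0,0,0.7,0,0,0,0,0,0,0.7,0,0,0,0,0,0,0.7,0,0,-3,0,0,0,0.7,0,0,-5,0,0,0,0.7]

```text
time_s: 29.28
ee_pos: [0.6075, 0.2536, 0.2394]
ee_rot: [[-0.168, 0.953, -0.252], [0.986, 0.163, -0.042], [0.001, -0.255, -0.967]]
wrist_force: [-0.4, -0.2, 0.1]
grip_width: 0.0595
```

Call:
move_arm:
  moves: [0,0,-5,0,0,0,0.7,0,0,-4,0,0,0,0.7,0,0,0,0,0,0,0.7,0,0,0,0,0,0,0.7]

```text
time_s: 29.78
ee_pos: [0.6324, 0.2576, 0.3334]
ee_rot: [[-0.168, 0.955, -0.243], [0.986, 0.163, -0.04], [0.001, -0.246, -0.969]]
wrist_force: [0.3, -0.9, 0.5]
grip_width: 0.0597
```

```bash
python3 q.py; python3 or.py; python3 - <<'E'
import cv2,numpy as np
a=cv2.imread("pics/or_top.png");s=cv2.imread("pics/or_scene.png")
def c(i,x,y,w,h,k): return cv2.convertScaleAbs(cv2.resize(i[y:y+h,x:x+w],None,fx=k,fy=k,interpolation=cv2.INTER_CUBIC),alpha=1.6)
cv2.imwrite("pics/d8.png",np.vstack([np.hstack([c(a,140,165,90,75,4),c(s,300,190,90,75,4)]),np.hstack([c(a,315,165,90,75,4),c(s,145,110,90,75,4)])]))
E
```

```text
tcp in cradle 0.3308 -0.0003 0.0898 [ 0.3 -0.9  0.5] [[-0.168, 0.955, -0.243], [0.986, 0.163, -0.04], [0.001, -0.246, -0.969]]
top [378, 202, 8, 8, 42] [ 0.018 -0.062]
top [372, 220, 9, 8, 40] [-0.033 -0.049]
scene [191, 134, 8, 8, 40] [-0.031 -0.043]
scene [175, 140, 9, 8, 43] [ 0.018 -0.056]
```

View pics/d8.png

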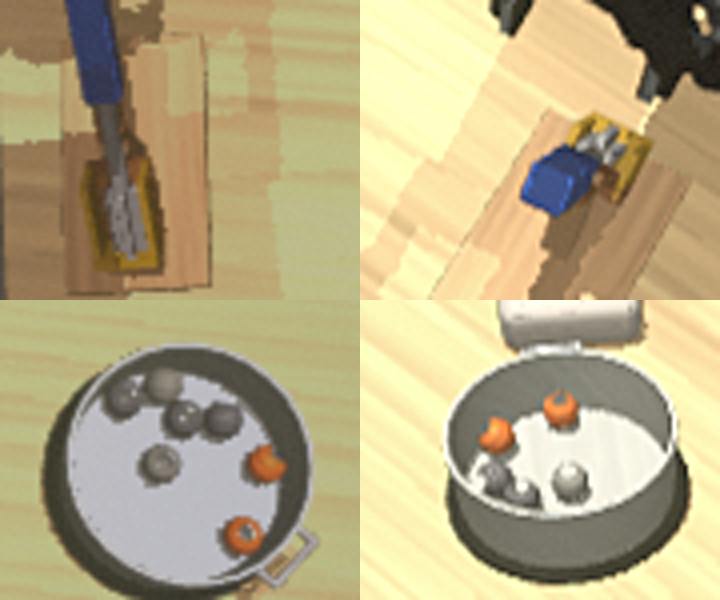

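The stirrer is seated in the stand, with the paddle at (171,223) in the top view. The oranges are at (382,206) and (376,224), and all seven stones are in the pan. Nothing touches the robot, so I'll hand in.

```bash
python3 -c "
from workcell import r
r.close_job()"
```

```text
the job is handed in; nothing more can be done
```

The job is handed in at about 30 s of the 72 s allowed; the hand-in gives no verdict.

- **First placing:** I seated the stirrer in the stand and let go. The first lowering touched the cradle about 7 mm off to one side, so I lifted and shifted it before seating it.
- **Stirring:** I took the stirrer again about 20 mm from the end of its handle and swept slightly more than two rounds in the pan. The paddle tip stayed low among the stones throughout, between 14 and 27 mm above the bench by the arm's pose. I then pushed the paddle outward between the two orange stones to part them.
- **Return:** I put the stirrer back in the stand, let go and backed off.

**Last checks:**
- **Orange stones:** their centres were about 52–53 mm apart by the top camera and 51 mm by the scene camera; more than 40 mm was needed.
- **Other stones:** all seven are in the pan.
- **Stirrer:** it looks seated between the yellow walls with the handle up. I checked this by eye and from the arm's pose at release, not by measuring it again.
- **Robot:** the gripper was clear of everything and the wrist force was about zero. The highest wrist-force reading taken was about 9 N.
- **White boxes, tape roll and mug:** I never went near them, but I did not measure them again at the end.

**Disagreements:** the yellow walls appeared about 6 pixels away from where my stand model put them, though contact with the stand came within a few mm of the model. The two cameras differed by 6–7 mm on where the orange stones lay, but agreed on the gap.

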